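# Hang the utensil caddies back on the rail and lock it

### The job

Put the washed-up utensil caddies back on the rail rack: first pull the keeper pin out of the brass eyelet and park it fully in the hole of the dark wooden block. Hook every caddy that stands on the worktop (two or three) over the rail in the open bay and slide it under the ledge until it hangs centred at the tab of its own colour. Only when all hang at their tabs, push the pin fully down through the eyelet again; leave the other kitchen things where they are.

Things in the scene. Friction and masses are not known exactly. Their poses are not given: they have to be found in the camera images.
- caddy_red_hook (a point): red hook-on utensil caddy, 0.18 kg, standing at the start. Point: middle of the hook arm's underside, 96 mm above the foot; the rail bears here. z up, x from grip tab to hook tail. Arm x -44..+32, 28 mm wide, 8 thick. Lips hang 18 mm below the arm at x -17..-11 and +11..+17: the 12 mm rail sits between with 5 mm play each way; lips pass over it, the cup (top 56 below this point) under it
- caddy_red_grip (a point): centre of the red caddy's black grip tab (pinch from above across y): 14 mm in x, 22 in y, 36 tall, with a 30 mm wide, 4 mm cap above. It is 25 mm above and 40 mm in front (-x) of the hook point, 121 mm above the foot. Same axes. Below it a neck 8 x 28 mm down to the foot. Cup: x +20..+80 mm from here, 64 mm wide, 40 mm tall
- mark_red_rail (a point): point on top of the rail, on its middle line, under the red mark: a red tab 26 mm wide on front edge and top of the ledge. x away from the rack's front, y along the rail away from the bay, z up. The red caddy's hook point belongs here, its axes parallel to these
- caddy_blue_hook (a point): blue hook-on utensil caddy, 0.18 kg, standing at the start. Point: middle of the hook arm's underside, 96 mm above the foot; the rail bears here. z up, x from grip tab to hook tail. Arm x -44..+32, 28 mm wide, 8 thick. Lips hang 18 mm below the arm at x -17..-11 and +11..+17: the 12 mm rail sits between with 5 mm play each way; lips pass over it, the cup (top 56 below this point) under it
- caddy_blue_grip (a point): centre of the blue caddy's black grip tab (pinch from above across y): 14 mm in x, 22 in y, 36 tall, with a 30 mm wide, 4 mm cap above. It is 25 mm above and 40 mm in front (-x) of the hook point, 121 mm above the foot. Same axes. Below it a neck 8 x 28 mm down to the foot. Cup: x +20..+80 mm from here, 64 mm wide, 40 mm tall
- mark_blue_rail (a point): point on top of the rail, on its middle line, under the blue mark: a blue tab 26 mm wide on front edge and top of the ledge. x away from the rack's front, y along the rail away from the bay, z up. The blue caddy's hook point belongs here, its axes parallel to these
- caddy_yellow_hook (a point): yellow hook-on utensil caddy, 0.18 kg, standing at the start. Point: middle of the hook arm's underside, 96 mm above the foot; the rail bears here. z up, x from grip tab to hook tail. Arm x -44..+32, 28 mm wide, 8 thick. Lips hang 18 mm below the arm at x -17..-11 and +11..+17: the 12 mm rail sits between with 5 mm play each way; lips pass over it, the cup (top 56 below this point) under it
- caddy_yellow_grip (a point): centre of the yellow caddy's black grip tab (pinch from above across y): 14 mm in x, 22 in y, 36 tall, with a 30 mm wide, 4 mm cap above. It is 25 mm above and 40 mm in front (-x) of the hook point, 121 mm above the foot. Same axes. Below it a neck 8 x 28 mm down to the foot. Cup: x +20..+80 mm from here, 64 mm wide, 40 mm tall
- mark_yellow_rail (a point): point on top of the rail, on its middle line, under the yellow mark: a yellow tab 26 mm wide on front edge and top of the ledge. x away from the rack's front, y along the rail away from the bay, z up. The yellow caddy's hook point belongs here, its axes parallel to these
- rack_bay (a point): wooden rail rack, fixed: point on top of the steel rail (12 mm thick, 121 mm above the worktop) in the middle of its 125 mm long open bay. x away from the front, y along the rail towards the marks (120, 220, 320 mm on), z up. End panel 72 mm along -y, its top 27 mm above the rail. Back board 55 mm behind the rail. Base board 10 mm thick; a hung caddy's foot is 25 mm over the worktop
- rack_ledge (a point): middle of the front lower edge of the ledge's bay end, 60 mm along +y from the bay point, 14 mm in front of the rail's middle line, 17 mm above the rail's top. From here along +y the ledge (10 mm thick) covers the rail: hooked caddies slide under it, grip tab in front, but cannot be hooked on or off there. Colour tabs stand 3 mm out of its front. Axes as the bay's
- rack_eyelet (a point): centre of the mouth of the brass-rimmed eyelet, a vertical through hole 14 mm wide in the ledge's top (148 mm above the worktop, 10 mm thick) near its bay end, 24 mm behind the rail's middle line, 78 mm along +y from the bay point; axes as the bay's. The pin starts in it; there it stops hooks from sliding between bay and marks
- pin_head (a point): middle of the brass head (26 mm across, 42 tall, the top 6 mm 32 across) of the keeper pin, 0.08 kg; its steel rod, 10 mm thick, tapered end, reaches from 21 to 77 mm below this point. z up along the pin. At the start it stands in the eyelet, head resting on the ledge; pull it straight up. Fully in the eyelet or the block, this point is 21 mm above the hole's mouth
- stand_hole (a point): centre of the mouth of the empty hole (vertical, 14 mm wide, through) in the top of the dark wooden parking block, 56 x 56 x 62 mm tall, fixed on the worktop
- mug_1: white mug, 91 mm tall, 82 mm across, bystander, origin under it
- garlic: garlic bulb, 58 mm, bystander, origin under it
- tomato_tin: tomato tin, 72 mm tall, 57 mm across, bystander, origin under it
- pepper_mill: dark wooden pepper mill, 150 mm tall, 58 mm across, bystander, origin under it
Things that resemble listed ones, but are neither listed nor needed, are in the scene too. Of the things that look like the part that bears caddy_red_hook, the larger one is meant.

How it is judged:
By the outcome, as a careful person would: the job done as asked, in the order asked, and still so for the second after the job is handed in, with the robot touching nothing.
Of caddy_red, caddy_blue, caddy_yellow only 2 to 3 are there at a start; the rules pass over those that are not, and their reading is None.
At some moment in a run one of caddy_red, caddy_blue, caddy_yellow may be knocked a few centimetres aside while the robot is not near it.
Once in a run the grip may slacken for a moment while it holds something.
It also fails if it takes over 210 s, if anything falls off the work surface, if the arm or the gripper's body presses on something with over 40 N, if the wrist force passes 120 N, or if a joint passes its speed limit or range.

### The arm

A 6-joint arm with a two-finger parallel gripper is mounted at the origin on a cart in front of the work surface, level with it; the furniture and walls round the work are solid. World frame = base frame: x ahead of the robot, y to its left, z up, the work surface at z = 0. Lengths are in m, angles in rad, forces in N, time in s.
With the tool pointing down it reaches from about 0.375 to 0.9 m from the base axis. Payload 3.1 kg.
Tool frame: the origin (TCP) lies where the fingers leave the gripper's body, on its centre line; the fingertips stand 70 mm ahead of it and the grasp point (between the pads) lies 51 mm ahead of it; z points along the fingers, y is the line along which they close (so a half turn about z gives the same grasp; the last joint's range is limited). The gripper opens to 87 mm and grips with 3 to 60 N. Pads are 19 mm wide; open, the fingers measure 117 mm over their backs; the gripper's body (75 mm by 190 mm) begins 51 mm behind the grasp point.
Start: joints at [1.107, 0.527, 1.433, -0, 1.181, -0.178], TCP at [0.176, 0.6, 0.292] pointing down, gripper open.
Joint ranges: [-3.08, 3.08], [-0.75, 2.2], [0.22, 2.44], [-1.43, 4.57], [0, 2.65], [-2.85, 2.85]. Speed limits (rad/s): [2.79, 2.79, 3.14, 3.14, 3.14, 3.14].

### API

Orientations are given as a unit quaternion [x, y, z, w].
In Python, from rig import robot gives the robot as it stands.
- The arm moves only by the tool send_rows, never from a script. Its argument "deltas" is text: rows parted by semicolons, each of 7 numbers parted by spaces: the shift along the tool's x, y, z in mm, then the turn, a rotation vector about the tool's x, y, z in degrees, then the opening, from 0 (shut) to 1 (fully open). A call has 1 to 10 rows; each row shifts and turns the commanded pose from where the row before left it, along the tool's axes as they then stand; what a row does not reach is not made up. A row lasts 1/8 s, in which the tool goes at most 62.5 mm and 10.7 degrees, less where a joint would pass 70% of its speed; a pose out of reach is approached as far as the arm can. A call is refused whole if a number of a shift passes 62.5 or a number of a turn 10.7, either way. A call with a gripper value outside its range is refused whole. The fingers move at their own pace and stop on an object; "newtons" is the grip in N (left out, the last holds). Time passes only in rows, so rows that do not move let the fingers close. It gives the time, the measured TCP pose, the force, the opening and the grip force at its end, in the units of the state.
- robot.get_obs(): the state, without advancing time (a new reading comes with each control period).
- robot.camera(name): name is "scene" or "top" or "wrist"; returns a dict with "image" (400x640x3 uint8, red, green, blue), "depth" (400x640 float32, m along the optical axis (not along the pixel's ray), 0 where there is no reading), "fovy" (degrees; the focal length in pixels is half the picture's height over the tangent of half this angle, whatever the lens; pixels are square), "cx", "cy" (the principal point, pixels), "k1" (the pictures are not rectified: a ray, as slopes to the right and down, at radius r is drawn at 1 + k1 r^2 times it, then the intrinsics apply), "rvec" (rotation vector, rad) and "tvec" (3), from world to camera coordinates, as OpenCV has them. Camera axes: x right, y down, z forward; pixel columns grow to the right and rows downward; lengths in m; the calibration is good to about 2 mm. A picture is of the moment at which its call begins.
- robot.hand_in(): hands the job in; it is judged then, once.
Trained networks look in the newest picture that a camera, given by its name, has taken for a name from the list of things; names that differ only in an ending like _2 or _b are one class to them, and where a whole thing is asked for, a point or a joint stands for the part that bears it (a point fixed in the world has none). Each returns a list of dicts, best first, with "p" (0 to 1); they miss things now and then, are a little off and sometimes report something else, mostly with a low value. They report only what shows in the picture. A call takes as long as a camera call. They do not tell look-alikes from the thing itself.
- robot.find_in(camera, thing): "box" ([left, top, right, bottom] in pixels, round what is visible of it).
- robot.cut_out(camera, thing): "region" (400x640 bool, what is visible of it) and "box" ([left, top, right, bottom] in pixels, round what is visible of it).
The state is a dict: "time": time; "q": joint angles; "joint_velocities": joint speeds; "joint_torque": joint torques, N m; "position": TCP position; "tool_rot": TCP orientation; "ft_force": force on the tool from outside, world axes, zero at the start; "moment": the same for the moment, N m; "grip_width": finger opening in m; "grip_force": force on a finger pad.
Only numpy, scipy, OpenCV 4.12 (cv2) and the standard library are available. Lean on these libraries where they do the work, as an engineer would, in place of code of your own. Each camera call takes 0.05 s, during which the arm holds its last target. There are 200 camera calls.

## Working session

There is one attempt and no reset: what is moved stays moved. The work goes in short steps, Python scripts to look and compute and a tool call to move; the robot and the scene stay as the last step left them, time stands still between calls to the robot, and variables do not carry over. Pictures are saved under pics/ and viewed, at most 14 in all, crops included, and the job is handed in when it is done.

Besides the shell and the picture viewer there is one more tool, called after ">>>" as name(argument=value, ...) on one line, values as JSON. send_rows: Moves the arm, as the interface text tells. Its arguments: {"type":"object","properties":{"deltas":{"type":"string"},"newtons":{"type":"number"}},"required":["deltas"]}

```bash
ls; mkdir -p pics
cat > h.py <<'E'
import numpy as np, cv2
from rig import robot
from scipy.spatial.transform import Rotation as R
def cam(n):
    c=robot.camera(n); c['f']=200/np.tan(np.radians(c['fovy'])/2); c['R']=R.from_rotvec(np.ravel(c['rvec'])).as_matrix(); c['t']=np.ravel(c['tvec']); return c
def slopes(c,u,v):
    d=np.stack([(np.asarray(u,float)-c['cx'])/c['f'],(np.asarray(v,float)-c['cy'])/c['f']],-1); s=d.copy()
    for _ in range(15): s=d/(1+c['k1']*(s**2).sum(-1,keepdims=True))
    return s
def pts(c,u,v,z=None):
    "world points of pixels by depth"
    s=slopes(c,u,v); z=c['depth'][np.asarray(v,int),np.asarray(u,int)] if z is None else z
    return (np.concatenate([s,np.ones(s.shape[:-1]+(1,))],-1)*np.asarray(z)[...,None]-c['t'])@c['R']
def onplane(c,u,v,h):
    s=slopes(c,u,v); d=np.append(s,1)@c['R']; o=-c['t']@c['R']; return o+d*(h-o[2])/d[2]
def proj(c,P):
    p=np.atleast_2d(P)@c['R'].T+c['t']; s=p[:,:2]/p[:,2:]; return s*(1+c['k1']*(s**2).sum(1,keepdims=True))*c['f']+[c['cx'],c['cy']]
def save(c,n,box=None,s=1):
    im=c['image'][:,:,::-1]
    if box: im=im[box[1]:box[3],box[0]:box[2]]
    cv2.imwrite('pics/'+n,cv2.resize(im,None,fx=s,fy=s,interpolation=cv2.INTER_CUBIC))
def cloud(c,m):
    v,u=np.nonzero(m&(c['depth']>0)); return pts(c,u,v)
def rep():
    o=robot.get_obs(); r=R.from_quat(o['tool_rot']); print('t',round(o['time'],2),'tcp',np.round(np.array(o['position'])*1000,1),'zdir',np.round(r.as_matrix()[:,2],3),'ydir',np.round(r.as_matrix()[:,1],3),'F',np.round(o['ft_force'],1),'w',o['grip_width'],'gf',o['grip_force'])
E
python3 - <<'E'
from h import *
rep()
names=['caddy_red_hook','caddy_blue_hook','caddy_yellow_hook','caddy_red_grip','mark_red_rail','rack_bay','pin_head','stand_hole','rack_eyelet','rack_ledge','mug_1','garlic','tomato_tin','pepper_mill']
for n in ['scene','top']:
    c=cam(n); save(c,n+'0.png',s=1.25); print(n,'campos',-c['t']@c['R'])
    for t in names:
        for d in robot.cut_out(n,t)[:3]:
            P=cloud(c,d['region']); print(t,round(d['p'],2),np.round(d['box']),d['region'].sum(),np.round(np.median(P,0)*1000) if len(P) else '', np.round(P.min(0)*1000) if len(P) else '',np.round(P.max(0)*1000) if len(P) else '')
E
```

```text
pics
t 0.0 tcp [175.3 599.3 291.3] zdir [-0.001 -0.002 -1.   ] ydir [ 0.281  0.96  -0.002] F [-0.1 -0.2 -0.1] w 0.08645989879118368 gf 0.0
scene campos [ 0.00313642 -0.47771752  1.13761058]
caddy_red_hook 0.58 [266. 222. 296. 256.] 613 [476.  15.  39.] [433. -11.  -5.] [547.  96. 147.]
caddy_red_hook 0.55 [300. 256. 314. 279.] 290 [ 453. -116.   28.] [ 425. -135.   -3.] [502. -70. 102.]
caddy_blue_hook 0.7 [205. 188. 241. 224.] 623 [479. 277.  36.] [435. 166.  -4.] [547. 407. 147.]
caddy_blue_hook 0.61 [248. 150. 365. 250.] 5264 [658.  37.  83.] [ 603. -179.   -6.] [824. 415. 192.]
caddy_yellow_hook 0.68 [236. 212. 268. 238.] 621 [475. 143.  33.] [430. 101.  -2.] [525. 229. 146.]
caddy_red_grip 0.75 [302. 255. 314. 280.] 238 [ 453. -116.   40.] [ 425. -133.   -0.] [502. -70. 102.]
caddy_red_grip 0.58 [262. 226. 290. 257.] 591 [475.  15.  40.] [433. -11.  -1.] [525.  49. 147.]
mark_red_rail 0.63 [301. 189. 310. 200.] 40 [628.  33. 151.] [616.  20. 144.] [645.  43. 155.]
mark_red_rail 0.54 [246. 147. 363. 254.] 5257 [659.  39.  77.] [ 602. -179.   -7.] [831. 417. 190.]
rack_bay 0.88 [2
[... 2495 characters left out ...]
  73.] [ 597. -207.   -7.] [726. 300. 168.]
rack_ledge 0.16 [262. 235. 287. 274.] 591 [460. 142.  43.] [425. 106.  -6.] [543. 179. 146.]
mug_1 0.78 [469. 215. 502. 252.] 887 [ 451. -529.   52.] [ 406. -573.   -4.] [ 543. -490.   97.]
tomato_tin 0.73 [281. 167. 299. 176.] 169 [791.  64.  68.] [695.  34.  -1.] [871.  93. 159.]
tomato_tin 0.72 [308. 172. 322. 189.] 107 [645.  -9. 186.] [635. -24. 147.] [666.   5. 195.]
pepper_mill 0.87 [147. 216. 170. 247.] 501 [579. 493.  93.] [ 80. 274. -10.] [705. 571. 830.]
pepper_mill 0.5 [265. 237. 288. 271.] 602 [462. 142.  42.] [425. 103.  -5.] [543. 179. 146.]
pepper_mill 0.44 [220. 238. 243. 275.] 655 [464. 275.  39.] [429. 246.  -6.] [573. 320. 146.]
```

View pics/scene0.png

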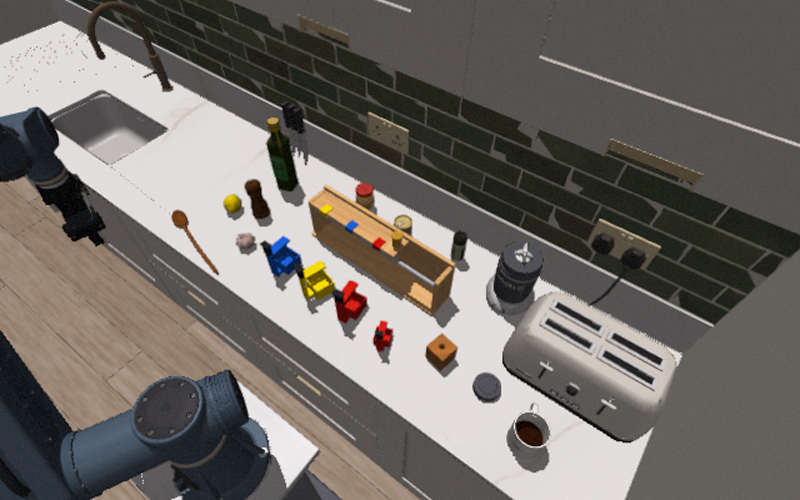

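View pics/top0.png

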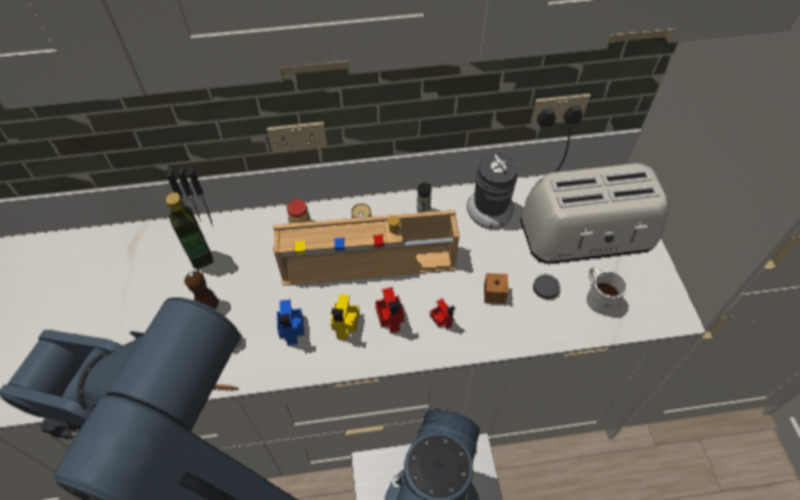

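The scene shows large red, yellow and blue caddies at scene pixels (350,300), (318,282) and (283,258), plus a small red look-alike at (383,335). The pin is at (397,240) and the parking block at (441,350). The tabs run red, blue, yellow going out from the bay. I'll get the rack's yaw and then move in for a wrist view.

```bash
cat >> h.py <<'E'
def colmask(c,col):
    h=cv2.cvtColor(c['image'],cv2.COLOR_RGB2HSV).astype(int); H,S,V=h[...,0],h[...,1],h[...,2]
    return {'red':((H<6)|(H>174))&(S>170)&(V>90),'blue':(H>100)&(H<125)&(S>150)&(V>60),'yellow':(H>24)&(H<34)&(S>170)&(V>120)}[col]
def xyz(c):
    v,u=np.mgrid[:400,:640]; P=pts(c,u,v); P[c['depth']<=0]=np.nan; return P
E
python3 - <<'E'
from h import *
for n in ['scene','top']:
    c=cam(n); P=xyz(c)
    for col in ['red','blue','yellow']:
        m=colmask(c,col)&(P[...,0]>.55)&(P[...,0]<.72)&(abs(P[...,2]-.148)<.02)&(P[...,1]>-.2)&(P[...,1]<.4)
        Q=P[m]; print(n,col,m.sum(),np.round(np.median(Q,0)*1000,1) if len(Q) else '')
        m=colmask(c,col)&(P[...,0]<.56)&(P[...,0]>.4)&(P[...,2]>.01)&(P[...,1]>-.2)&(P[...,1]<.4)
        Q=P[m]; k,l=cv2.kmeans(Q.astype(np.float32),1,None,(3,10,1e-3),1,0)[0:2]; print('  caddy',m.sum(),np.round(np.nanmedian(Q,0)*1000,1),np.round(cv2.fitLine(Q[:,:2].astype(np.float32),2,0,.01,.01).ravel()[:2],2))
    m=(P[...,2]>.14)&(P[...,2]<.156)&(P[...,0]>.58)&(P[...,0]<.72)&(P[...,1]>-.2)&(P[...,1]<.35)
    Q=P[m][:,:2]; print('ledge rect',cv2.minAreaRect((Q*1000).astype(np.float32)), np.round(cv2.fitLine((Q*1000).astype(np.float32),cv2.DIST_HUBER,0,.01,.01).ravel(),3))
E
```

```text
scene red 49 [627.2  31.8 150.8]
  caddy 215 [470.9   8.6 100.3] [0.22 0.98]
scene blue 48 [629.2 131.7 150.3]
  caddy 379 [471.7 273.3  39. ] [0.97 0.23]
scene yellow 42 [636.6 231.4 150.9]
  caddy 195 [468.8 140.2 102.1] [ 0.96 -0.28]
ledge rect ((659.884765625, 60.76646423339844), (475.56304931640625, 88.10437774658203), 87.64045715332031) [2.00000e-03 1.00000e+00 6.59585e+02 1.10934e+02]
top red 54 [627.5  32.9 149.7]
  caddy 227 [466.4  20.1  75.4] [0.21 0.98]
top blue 61 [627.7 133.1 148.8]
  caddy 307 [461.8 276.   70.7] [ 1.   -0.05]
top yellow 66 [635.1 233.  150.3]
  caddy 139 [478.8 140.4 102. ] [1. 0.]
ledge rect ((656.560791015625, 61.29826354980469), (473.54541015625, 91.12309265136719), 87.90582275390625) [4.00000e-03 1.00000e+00 6.58875e+02 1.26134e+02]
```

>>> send_rows(deltas="0 0 -20 0 0 -7 1; 0 0 -20 0 0 -7 1; -30 -42 -5 0 0 0 1; -30 -42 -5 0 0 0 1; -30 -42 -5 0 0 0 1; -30 -42 -5 0 0 0 1; -30 -42 -5 0 0 0 1; -30 -42 -5 0 0 0 1; -30 -42 -5 0 0 0 1; -30 -42 -5 0 0 0 1")

```text
time: 2.85
position: [0.4025, 0.2529, 0.3727]
tool_rot: [0.02, 1.0, 0.0, 0.0]
ft_force: [0.8, 0.4, 1.2]
grip_width: 0.0872
grip_force: 0.0
```

>>> send_rows(deltas="-30 -42 -5 0 0 0 1; -30 -42 -5 0 0 0 1; -30 -42 -5 0 0 0 1; -30 -42 -5 0 0 0 1; -30 -42 -5 0 0 0 1; -30 -42 -5 0 0 0 1; 0 0 0 0 0 0 1; 0 0 0 0 0 0 1")

```text
time: 3.85
position: [0.5709, -0.0045, 0.4019]
tool_rot: [0.021, 1.0, 0.0, -0.001]
ft_force: [-0.7, -0.1, -0.6]
grip_width: 0.0872
grip_force: 0.0
```

Run:
```python
from h import *
rep(); c=cam('wrist'); save(c,'w1.png',s=1.25); print('campos',-c['t']@c['R'],'look',c['R'][2])
P=xyz(c)
for t in ['pin_head','stand_hole']:
    for d in robot.cut_out('wrist',t)[:2]:
        Q=cloud(c,d['region']); print(t,round(d['p'],2),np.round(d['box']),d['region'].sum(),np.round(np.median(Q,0)*1000))
for col in ['red','blue','yellow']:
    m=colmask(c,col)&(P[...,0]>.55)&(abs(P[...,2]-.148)<.02); Q=P[m]
    if len(Q): print(col,m.sum(),np.round(np.median(Q,0)*1000,1),np.round(Q.min(0)*1000),np.round(Q.max(0)*1000))
```

```text
t 3.85 tcp [570.9  -4.5 401.9] zdir [-0.001  0.001 -1.   ] ydir [0.041 0.999 0.001] F [-0.7 -0.1 -0.6] w 0.08722201489463847 gf 0.0
campos [ 0.49421957 -0.00094158  0.49374396] look [ 0.27630259 -0.01086491 -0.96100928]
pin_head 0.78 [305. 236. 333. 266.] 608 [646. -11. 188.]
pin_head 0.55 [385.  49. 478. 134.] 3835 [468. 143.  99.]
stand_hole 0.87 [128. 110. 187. 158.] 2330 [ 510. -247.   60.]
stand_hole 0.57 [494. 211. 524. 234.] 563 [634. 230. 150.]
red 443 [628.7  31.8 150.2] [614.  19. 142.] [644.  47. 152.]
blue 440 [631.6 131.6 150.1] [618. 118. 144.] [646. 145. 152.]
yellow 27 [638.  220.1 150.2] [623. 219. 148.] [651. 244. 151.]
```

View pics/w1.png

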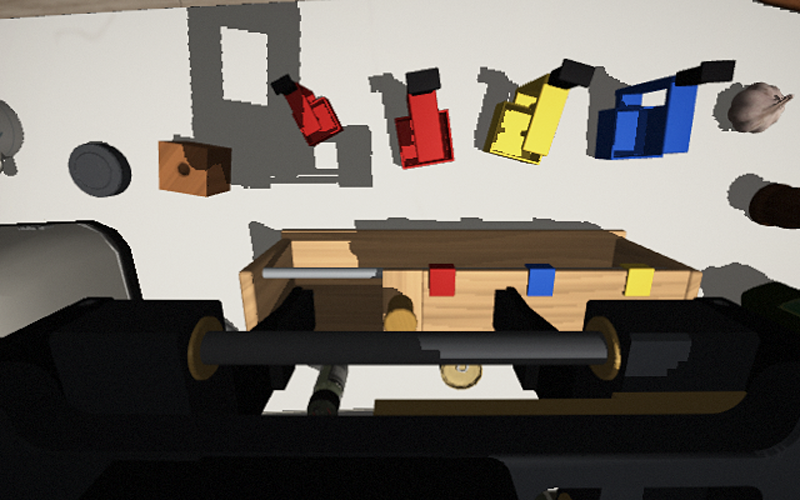

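The wrist view shows the block hole at (184,170), the pin head at (400,318) partly behind the gripper bar, the tabs at (441,280), (540,280) and (640,282), and the caddies along the top. Now I'll refine the pin, the hole and the rail axes.

Run:
```python
from h import *
for n in ['wrist','scene','top']:
    c=cam(n); P=xyz(c)
    m=(P[...,2]>.182)&(P[...,2]<.198)&(abs(P[...,0]-.65)<.03)&(abs(P[...,1]+.01)<.03)
    if m.sum()>10: print(n,'pin',m.sum(),np.round(np.median(P[m],0)*1000,1),cv2.minEnclosingCircle((P[m][:,:2]*1000).astype(np.float32)))
    m=(abs(P[...,2]-.062)<.006)&(abs(P[...,0]-.51)<.05)&(abs(P[...,1]+.255)<.05)
    Q=(P[m][:,:2]*1000).astype(np.float32); print('block',cv2.minAreaRect(Q))
    v,u=np.mgrid[:400,:640]
    g=c['image'].sum(2); p0=proj(c,[[.505,-.255,.062]])[0]; 
    s=(m|(np.hypot(u-p0[0],v-p0[1])<12)); 
    if n=='wrist': save(c,'blk.png',[int(p0[0])-40,int(p0[1])-40,int(p0[0])+40,int(p0[1])+40],6)
c=cam('wrist');P=xyz(c)
# rail
m=(abs(P[...,2]-.121)<.006)&(P[...,0]>.6)&(P[...,0]<.68)&(P[...,1]>-.145)&(P[...,1]<-.04)&(c['image'].max(2).astype(int)-c['image'].min(2)<30)
print('rail',m.sum(),np.round(np.median(P[m],0)*1000,1),np.round(cv2.fitLine((P[m][:,:2]*1000).astype(np.float32),2,0,.01,.01).ravel(),3), np.round(P[m].min(0)*1000),np.round(P[m].max(0)*1000))
# front edge of ledge: tabs
for col in ['red','blue','yellow']:
    m=colmask(c,col)&(P[...,0]>.55)&(P[...,2]>.148); Q=P[m]; r=cv2.minAreaRect((Q[:,:2]*1000).astype(np.float32)); print(col,r)
```

```text
wrist pin 440 [649.4 -10.9 188.9] ((653.3893432617188, -11.320832252502441), 15.819323539733887)
block ((510.32220458984375, -258.8791809082031), (57.12263870239258, 56.62849807739258), 77.84850311279297)
scene pin 59 [653.5 -11.6 189.7] ((655.9158935546875, -12.022221565246582), 16.232501983642578)
block ((512.7760620117188, -259.27227783203125), (56.13003921508789, 57.69126892089844), 77.7174301147461)
block ((510.8721923828125, -259.0431823730469), (55.45744705200195, 61.58821105957031), 77.33609771728516)
rail 608 [624.6 -92.4 119.2] [ 4.10000e-02  9.99000e-01  6.24879e+02 -9.28540e+01] [ 618. -145.  115.] [632. -40. 122.]
red ((629.267578125, 32.26390838623047), (25.110525131225586, 29.98882484436035), 88.34609985351562)
blue ((632.798828125, 131.7687530517578), (25.640249252319336, 28.255861282348633), 87.47093200683594)
yellow ((636.6202392578125, 231.46719360351562), (25.55231475830078, 26.939428329467773), 86.9152603149414)
```

View pics/blk.png

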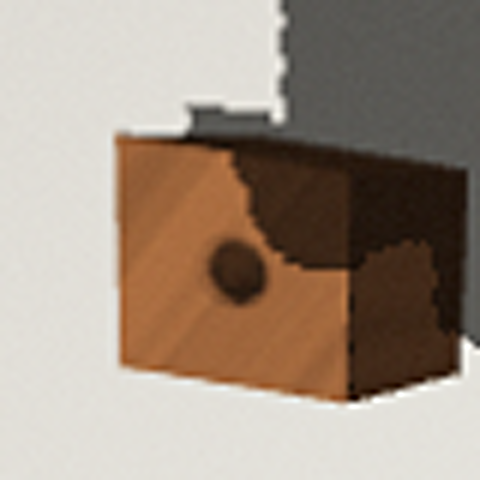

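>>> send_rows(deltas="-41 -1.5 0 0 0 0 1; -41 -1.5 0 0 0 0 1; 0 0 40 0 0 0 1; 0 0 40 0 0 0 1; 0 0 40 0 0 0 1; 0 0 30 0 0 0 1; 0 0 20 0 0 0 1; 0 0 10 0 0 0 1; 0 0 0 0 0 0 1")

```text
time: 5.32
position: [0.6534, -0.0108, 0.2222]
tool_rot: [0.02, 1.0, 0.0, -0.0]
ft_force: [0.3, 0.9, 0.9]
grip_width: 0.087
grip_force: 0.0
```

Run:
```python
from h import *
rep(); c=cam('wrist'); save(c,'w2.png'); P=xyz(c)
m=(P[...,2]>.182)&(P[...,2]<.198)&(abs(P[...,0]-.65)<.035)&(abs(P[...,1]+.01)<.025)
print('pin',m.sum(),cv2.minEnclosingCircle((P[m][:,:2]*1000).astype(np.float32)))
```

```text
t 5.33 tcp [653.4 -10.8 222.2] zdir [-0.  0. -1.] ydir [0.04  0.999 0.   ] F [0.3 0.9 0.9] w 0.0869622997785952 gf 0.0
pin 1320 ((653.619384765625, -10.70619010925293), 16.15475845336914)
```

View pics/w2.png

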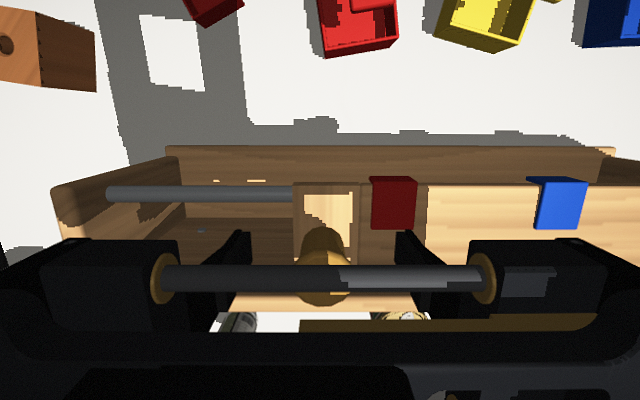

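The wrist view shows the pin head at (322,275), centred between the fingers. Measured centre is (653.6, -10.7) against TCP (653.4, -10.8). I'll close and lift.

>>> send_rows(deltas="0 0 0 0 0 0 0; 0 0 0 0 0 0 0; 0 0 0 0 0 0 0; 0 0 0 0 0 0 0; 0 0 0 0 0 0 0; 0 0 0 0 0 0 0", newtons=30)

```text
time: 6.12
position: [0.6532, -0.011, 0.2222]
tool_rot: [0.02, 1.0, 0.0, -0.0]
ft_force: [-0.0, -1.2, 1.1]
grip_width: 0.0351
grip_force: 0.0
```

>>> send_rows(deltas="0 0 -15 0 0 0 0; 0 0 -20 0 0 0 0; 0 0 -30 0 0 0 0; 0 0 -30 0 0 0 0; 0 0 -15 0 0 0 0; 0 0 0 0 0 0 0")

```text
time: 6.88
position: [0.6537, -0.0111, 0.3338]
tool_rot: [0.02, 1.0, -0.0, 0.001]
ft_force: [0.6, -0.3, -1.1]
grip_width: 0.028
grip_force: 29.8
```

Run:
```python
from h import *
rep(); c=cam('wrist'); save(c,'w3.png',[200,200,440,330],3); P=xyz(c)
m=(abs(P[...,0]-.653)<.03)&(abs(P[...,1]+.011)<.025)&(P[...,2]<.33)&(P[...,2]>.15)
Q=P[m]; print(np.histogram(Q[:,2],bins=np.arange(.15,.34,.01)))
print([ (round(d['p'],2),d['box'],np.round(np.median(cloud(c,d['region']),0),3)) for d in robot.cut_out('wrist','pin_head')])
for n in ['scene']:
    c=cam(n); p=proj(c,[[.653,-.011,.28]])[0].astype(int); save(c,'s3.png',[p[0]-40,p[1]-40,p[0]+40,p[1]+40],6)
```

```text
t 6.88 tcp [653.7 -11.1 333.8] zdir [ 0.003 -0.001 -1.   ] ydir [ 0.04   0.999 -0.   ] F [ 0.6 -0.3 -1.1] w 0.02804555764434305 gf 29.825467973678315
(array([   9,    0,    0,    0,    0,   36,   48,   61,   16,    0,  130,
        446,  582,  462, 1608,  294,  637,  263,    0]), array([0.15, 0.16, 0.17, 0.18, 0.19, 0.2 , 0.21, 0.22, 0.23, 0.24, 0.25,
       0.26, 0.27, 0.28, 0.29, 0.3 , 0.31, 0.32, 0.33, 0.34]))
[(0.68, [294.7, 212.8, 351.0, 304.1], array([ 0.646, -0.011,  0.292]))]
```

View pics/w3.png

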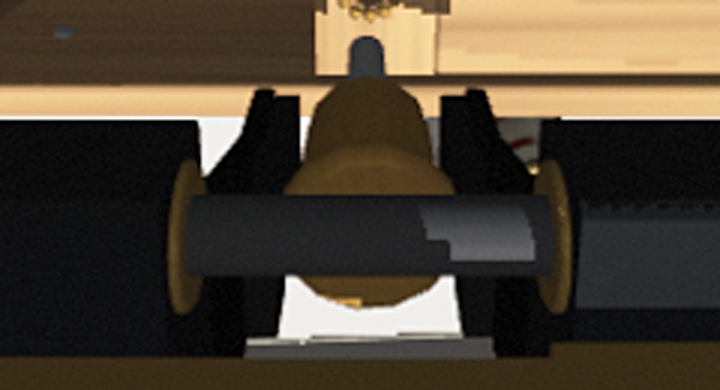

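View pics/s3.png

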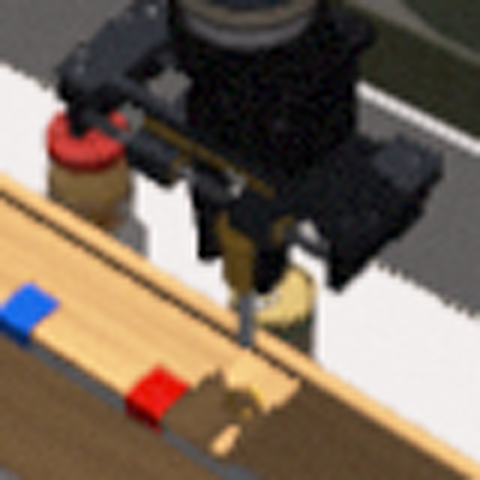

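The pin hangs upright in the fingers, with its lip just above the pads and the rod clear of the ledge. I'll carry it over the block.

>>> send_rows(deltas="22 -42 0 0 0 0 0; 22 -42 0 0 0 0 0; 22 -42 0 0 0 0 0; 22 -42 0 0 0 0 0; 22 -42 0 0 0 0 0; 22 -42 0 0 0 0 0; 0 0 30 0 0 0 0; 0 0 30 0 0 0 0; 0 0 30 0 0 0 0; 0 0 0 0 0 0 0")

```text
time: 8.28
position: [0.5093, -0.2562, 0.2389]
tool_rot: [0.02, 1.0, 0.003, -0.003]
ft_force: [-0.2, -0.2, -1.1]
grip_width: 0.0277
grip_force: 30.0
```

```bash
cat >> h.py <<'E'
def pin(c):
    "pin in hand, relative to the TCP (mm)"
    o=np.array(robot.get_obs()['position']); P=xyz(c)-o
    m=(np.hypot(P[...,0],P[...,1])<.022)&(P[...,2]<-.025)&(P[...,2]>-.045)
    b=c['image'].astype(int); g=(b[...,0]-b[...,2]>25)&m; Q=P[g]*1000
    print('head top: n',len(Q),'z95',np.round(np.percentile(Q[:,2],[50,95]),1)); T=Q[abs(Q[:,2]-np.percentile(Q[:,2],90))<3]; print(' circle',cv2.minEnclosingCircle(T[:,:2].astype(np.float32)))
    r=P[(np.hypot(P[...,0],P[...,1])<.014)&(P[...,2]<-.085)&(P[...,2]>-.145)]*1000
    if len(r): print(' rod n',len(r),'median',np.round(np.median(r,0),1),'zmin',np.round(r[:,2].min(),1))
E
python3 - <<'E'
from h import *
rep(); c=cam('wrist'); pin(c); P=xyz(c)
m=(abs(P[...,2]-.062)<.005)&(abs(P[...,0]-.511)<.05)&(abs(P[...,1]+.259)<.05)
Q=(P[m][:,:2]*1000).astype(np.float32); print('block',cv2.minAreaRect(Q))
p=proj(c,[[.511,-.259,.062]])[0]; print(p); p=p.astype(int); save(c,'w4.png',[p[0]-80,p[1]-60,p[0]+80,p[1]+60],5)
E
```

```text
t 8.28 tcp [ 509.3 -256.2  238.9] zdir [-0.007  0.005 -1.   ] ydir [0.041 0.999 0.005] F [-0.2 -0.2 -1.1] w 0.027721594085357067 gf 29.977420557668566
head top: n 1125 z95 [-40.5 -39.4]
 circle ((0.1393248438835144, 1.0296344757080078), 15.473944664001465)
 rod n 162 median [  -3.7    0.5 -116.3] zmin -133.9
block ((511.0996398925781, -259.8023681640625), (55.960975646972656, 56.663204193115234), 78.1923599243164)
[318.68825396 201.53389412]
```

View pics/w4.png

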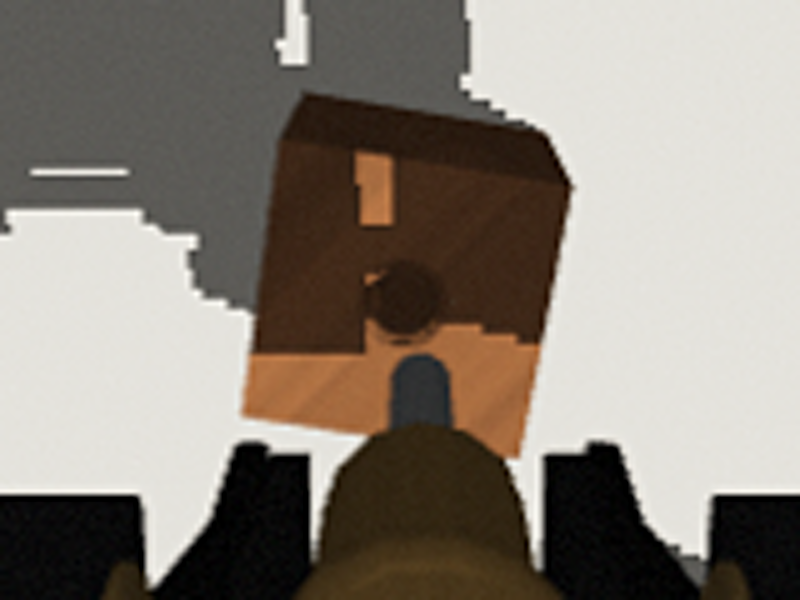

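The crop shows the hole mouth at (405,300), where I predicted it, and the rod tip in front at (420,375). I'll settle and shift by a few millimetres.

>>> send_rows(deltas="-1.5 -3.5 0 0 0 0 0; 0 0 0 0 0 0 0; 0 0 0 0 0 0 0")

```text
time: 8.7
position: [0.5128, -0.2612, 0.2431]
tool_rot: [0.02, 1.0, -0.001, 0.001]
ft_force: [0.3, -0.1, -0.2]
grip_width: 0.0279
grip_force: 30.0
```

Run:
```python
from h import *
rep(); c=cam('wrist'); pin(c); o=np.array(robot.get_obs()['position'])
P=xyz(c)
m=(abs(P[...,2]-.062)<.005)&(abs(P[...,0]-.511)<.05)&(abs(P[...,1]+.259)<.05)
print('block',cv2.minAreaRect((P[m][:,:2]*1000).astype(np.float32)))
# hole: dark blob near expected px; rod column near
p=proj(c,[[.511,-.2595,.062]])[0]; g=c['image'].sum(2); 
print(p); u0,v0=int(p[0]),int(p[1]); print(g[v0-12:v0+14:2,u0-14:u0+15:2])
```

```text
t 8.7 tcp [ 512.8 -261.2  243.1] zdir [ 0.001 -0.001 -1.   ] ydir [ 0.04   0.999 -0.001] F [ 0.3 -0.1 -0.2] w 0.027926784147133864 gf 29.97763202162803
head top: n 1144 z95 [-38.6 -37.4]
 circle ((1.671980857849121, -0.06492939591407776), 15.635018348693848)
 rod n 162 median [  -1.5   -1.1 -114.6] zmin -131.2
block ((511.1541748046875, -259.766357421875), (56.08538818359375, 56.509918212890625), 78.20515441894531)
[324.34495944 195.12483266]
[[293 352 226 135 131 132 129 139 125 114 125 121 134 125 110]
 [126 132 138 130 130 136 131 128 125 123 129 131 128 116 123]
 [127 134 128 120 136 116  90  93  87 103 117 130 116 116 120]
 [129 133 126 133 112  86  82  83  80  88  92 110 115 119 119]
 [117 182 194 165  82  76  85  89  88  76  85 107 126 127 119]
 [124 356 353 205  77  86  82  90  87  89  76  97 124 123 123]
 [130 132 132 116  76  83  95  97  85  81  82  98 120 121 125]
 [127 127 127 117  89  78  93  81  82  90  79 111 125 122 116]
 [124 116 113 112 116  81  83  90  87  90 108 113 114 123 118]
 [116 360 374 379 280 271 177  91 100  97 102 110 107 114 118]
 [105 356 354 345 330 311 263 253 243 283 349 344 354 357 222]
 [ 99 362 351 322 337 332 338 343 336 335 333 345 330 335 360]
 [372 345 323 338 343 338 341 337 335 336 333 341 343 339 350]]
```

>>> send_rows(deltas="3.2 1.9 10 0 0 0 0; 0 0 15 0 0 0 0; 0 0 12 0 0 0 0; 0 0 0 0 0 0 0; 0 0 0 0 0 0 0")

```text
time: 9.38
position: [0.5096, -0.2591, 0.2051]
tool_rot: [0.02, 1.0, 0.0, -0.0]
ft_force: [0.3, 0.2, -0.1]
grip_width: 0.0279
grip_force: 30.0
```

Run:
```python
from h import *
rep(); c=cam('wrist'); pin(c)
p=proj(c,[[.5111,-.2597,.062]])[0].astype(int); save(c,'w5.png',[p[0]-60,p[1]-45,p[0]+60,p[1]+45],5)
```

```text
t 9.38 tcp [ 509.6 -259.1  205.1] zdir [-0.  0. -1.] ydir [0.041 0.999 0.   ] F [ 0.3  0.2 -0.1] w 0.027856542262355313 gf 29.97769682682513
head top: n 1145 z95 [-39.1 -38. ]
 circle ((1.4311884641647339, 0.11602643132209778), 15.671931266784668)
 rod n 595 median [  -2.2    0.3 -143.8] zmin -145.0
```

View pics/w5.png

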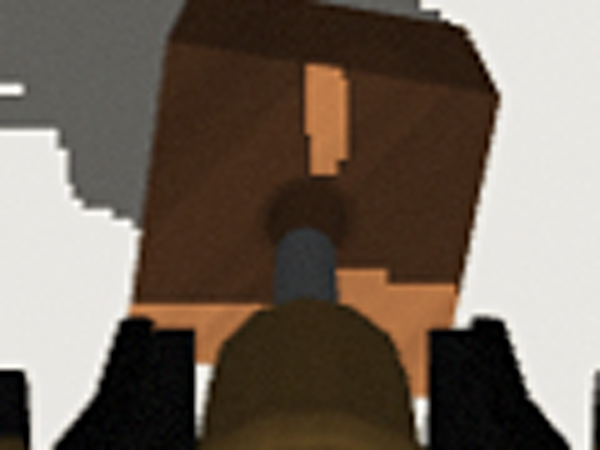

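The crop shows the rod tip at (306,235) lined up with the hole centre at (308,215). I'll lower it.

>>> send_rows(deltas="0 -0.3 8 0 0 0 0; 0 0 8 0 0 0 0; 0 0 8 0 0 0 0; 0 0 8 0 0 0 0; 0 0 0 0 0 0 0")

```text
time: 10.05
position: [0.509, -0.259, 0.1723]
tool_rot: [0.02, 1.0, 0.001, -0.001]
ft_force: [1.0, 0.8, -1.0]
grip_width: 0.0295
grip_force: 3.0
```

>>> send_rows(deltas="0 0 8 0 0 0 0; 0 0 8 0 0 0 0; 0 0 8 0 0 0 0; 0 0 5 0 0 0 0; 0 0 0 0 0 0 0; 0 0 0 0 0 0 0")

```text
time: 10.8
position: [0.5095, -0.2594, 0.1444]
tool_rot: [0.02, 1.0, -0.0, 0.0]
ft_force: [0.0, 0.2, -0.7]
grip_width: 0.0283
grip_force: 29.7
```

>>> send_rows(deltas="0 0 2 0 0 0 0; 0 0 0 0 0 0 0.7; 0 0 0 0 0 0 0.7; 0 0 0 0 0 0 0.7; 0 0 0 0 0 0 0.7; 0 0 0 0 0 0 0.7; 0 0 0 0 0 0 1; 0 0 -40 0 0 0 1; 0 0 -50 0 0 0 1; 0 0 -50 0 0 0 1")

```text
time: 12.05
position: [0.5092, -0.2592, 0.2835]
tool_rot: [0.02, 1.0, 0.0, -0.0]
ft_force: [1.1, -1.6, -0.2]
grip_width: 0.0856
grip_force: 0.0
```

>>> send_rows(deltas="15 55 -20 0 0 0 1; 0 55 0 0 0 0 1; 0 55 0 0 0 0 1; 0 55 0 0 0 0 1; 0 55 0 0 0 0 1; 0 45 0 0 0 0 1; 0 0 0 0 0 0 1; 0 0 0 0 0 0 1")

```text
time: 13.05
position: [0.5073, 0.0609, 0.3023]
tool_rot: [0.02, 1.0, -0.0, 0.0]
ft_force: [-0.1, -0.6, 0.8]
grip_width: 0.0869
grip_force: 0.0
```

```bash
cat >> h.py <<'E'
def caddies(n='wrist'):
    c=cam(n); P=xyz(c); b=c['image'].astype(int)
    for col in ['red','yellow','blue']:
        m=colmask(c,col)&(P[...,0]<.57)&(P[...,0]>.38)&(P[...,1]>-.06 if col=='red' else P[...,1]>-.3)
        a=P[m&(abs(P[...,2]-.104)<.007)]*1000     # arm top
        cu=P[m&(P[...,2]<.06)]*1000
        if len(a)<15: print(n,col,'arm few',len(a)); continue
        r=cv2.minAreaRect(a[:,:2].astype(np.float32)); w,h=r[1]
        g=P[(b.max(2)<60)&(abs(P[...,2]-.141)<.008)&(np.hypot(P[...,0]-r[0][0]/1e3,P[...,1]-r[0][1]/1e3)<.07)]*1000  # cap top
        rg=cv2.minAreaRect(g[:,:2].astype(np.float32)) if len(g)>8 else None
        print(n,col,'arm',len(a),np.round(np.ravel(r[0]),1),np.round(r[1],1),round(r[2],1),'cup',np.round(np.median(cu,0),1) if len(cu) else None,'cap',len(g),None if rg is None else (np.round(rg[0],1),np.round(rg[1],1),round(rg[2],1)))
        if rg is not None:
            d=np.array(r[0])-np.array(rg[0]); print('   axis deg from cap->arm',round(np.degrees(np.arctan2(d[1],d[0])),1),'len',round(np.hypot(*d),1))
    return c,P
E
python3 - <<'E'
from h import *
rep(); c,P=caddies(); save(c,'w6.png'); caddies('scene')
c=cam('top');P=xyz(c);m=(np.hypot(P[...,0]-.511,P[...,1]+.259)<.02)&(P[...,2]>.07); print('pin',m.sum(),np.round(np.median(P[m],0)*1000,1),np.round(np.percentile(P[m][:,2],90)*1000,1))
E
```

```text
t 13.05 tcp [507.3  60.9 302.3] zdir [ 0.    -0.001 -1.   ] ydir [ 0.04   0.999 -0.001] F [-0.1 -0.6  0.8] w 0.08689705143620768 gf 0.0
wrist red arm 1084 [473.8  22.6] [74.2 27.5] 6.6 cup [507.8  38.5   4.7] cap 759 (array([440.3,  18.6]), array([17.9, 29.3]), 6.8)
   axis deg from cap->arm 6.9 len 33.7
wrist yellow arm 65 [476.3 143.2] [27.7 64. ] 73.9 cup [469.5 131.3  36.1] cap 759 (array([439.3, 154.1]), array([29.8, 17.4]), 73.5)
   axis deg from cap->arm -16.3 len 38.6
wrist blue arm 1728 [476.3 281.4] [74.4 29. ] 0.6 cup [487.5 286.3   3.8] cap 809 (array([442.5, 280.6]), array([18.2, 31.6]), 1.0)
   axis deg from cap->arm 1.3 len 33.9
scene red arm 93 [478.1  20.8] [62.5 25.4] 5.5 cup [498.5  21.1   5.7] cap 34 (array([439.5,  16.3]), array([14.1, 24.3]), 11.3)
   axis deg from cap->arm 6.6 len 38.9
scene yellow arm 117 [475.1 143.3] [29.2 64.6] 74.8 cup [503.5 157.2  32.9] cap 29 (array([439.3, 155.2]), array([27.5, 13.1]), 65.9)
   axis deg from cap->arm -18.5 len 37.7
scene blue arm 106 [476.1 278.8] [70.8 28.4] 1.8 cup [487.6 280.2  17.7] cap 24 (array([442.8, 276.7]), array([25.8, 11.7]), 88.9)
   axis deg from cap->arm 3.5 len 33.3
pin 100 [ 505.6 -256.3  100.5] 106.0
```

View pics/w6.png

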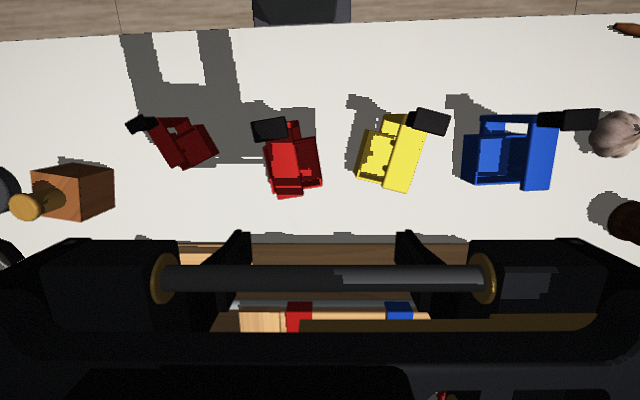

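The wrist view shows the pin seated in the block at (30,205), its top at about 105 mm as expected, and the grips at (268,130) red, (430,122) yellow and (570,120) blue. Yellow goes first because it hangs deepest.

>>> send_rows(deltas="36 45 0 0 0 0 1; 36 45 0 0 0 0 1; 0 0 20 0 0 7 1; 0 0 20 0 0 7 1; 0 0 30 0 0 0 1; 0 0 25 0 0 0 1; 0 0 15 0 0 0 1; 0 0 11 0 0 0 1; 0 0 0 0 0 0 1; 0 0 0 0 0 0 1")

```text
time: 14.45
position: [0.4395, 0.1537, 0.1817]
tool_rot: [0.142, 0.99, 0.0, 0.001]
ft_force: [0.2, 0.6, -0.7]
grip_width: 0.0868
grip_force: 0.0
```

Run:
```python
from h import *
rep(); c,P=caddies(); save(c,'w7.png')
```

```text
t 14.45 tcp [439.5 153.7 181.7] zdir [ 0.001  0.    -1.   ] ydir [0.281 0.96  0.   ] F [ 0.2  0.6 -0.7] w 0.08680920408076655 gf 0.0
wrist red arm few 0
wrist yellow arm 136 [465.9 147.2] [25.6 62.9] 74.2 cup [481.6 174.2  39. ] cap 1564 (array([438.3, 154.6]), array([111.4,  21.6]), 73.6)
   axis deg from cap->arm -15.0 len 28.5
wrist blue arm 1188 [463.5 274.8] [48.2 21.6] 36.6 cup [494.9 280.2   3.4] cap 2414 (array([442.5, 251.5]), array([18.5, 87.9]), 1.1)
   axis deg from cap->arm 48.1 len 31.4
```

View pics/w7.png

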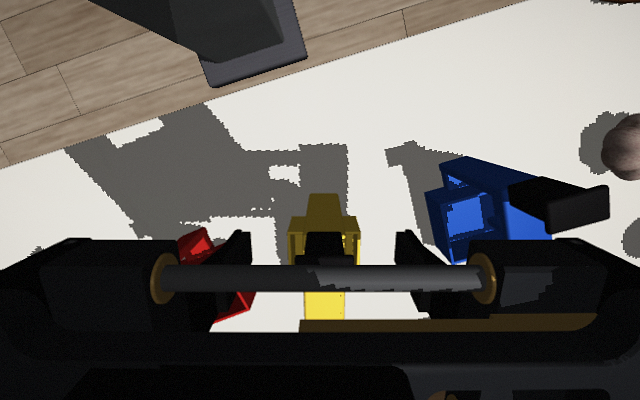

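The wrist view shows the yellow tab at (325,245), centred between the fingers. I'll go down 4 mm and close.

>>> send_rows(deltas="0 0 4 0 0 0 0; 0 0 0 0 0 0 0; 0 0 0 0 0 0 0; 0 0 0 0 0 0 0; 0 0 0 0 0 0 0; 0 0 0 0 0 0 0; 0 0 0 0 0 0 0; 0 0 0 0 0 0 0; 0 0 0 0 0 0 0", newtons=45)

```text
time: 15.62
position: [0.4391, 0.1539, 0.1773]
tool_rot: [0.142, 0.99, 0.0, 0.0]
ft_force: [-0.3, 0.4, 0.2]
grip_width: 0.028
grip_force: 44.7
```

>>> send_rows(deltas="0 0 -15 0 0 0 0; 0 0 -30 0 0 0 0; 0 0 -30 0 0 0 0; 0 0 -15 0 0 0 0; 0 0 0 0 0 0 0; 0 0 0 0 0 -7 0; 0 0 0 0 0 -7 0; 0 0 0 0 0 0 0; 0 0 0 0 0 0 0")

```text
time: 16.75
position: [0.4386, 0.1538, 0.2666]
tool_rot: [0.021, 1.0, -0.0, -0.001]
ft_force: [-0.4, -0.2, -1.7]
grip_width: 0.0281
grip_force: 44.5
```

```bash
cat >> h.py <<'E'
def held(col,n='wrist'):
    "caddy in hand: arm top relative to the TCP, in rack axes"
    c=cam(n); o=robot.get_obs(); a=-np.arctan(.038); M=np.array([[np.cos(a),np.sin(a),0],[-np.sin(a),np.cos(a),0],[0,0,1]])
    P=(xyz(c)-np.array(o['position']))@M.T*1000
    m=colmask(c,col)&(abs(P[...,0]-30)<60)&(abs(P[...,1])<45)&(P[...,2]<-20)&(P[...,2]>-190)
    Q=P[m]; A=Q[(Q[:,2]>-85)]; print(n,len(Q),'arm',len(A))
    if len(A)>20:
        r=cv2.minAreaRect(A[:,:2].astype(np.float32)); k=np.polyfit(A[:,0],A[:,2],1)
        print('  rect',np.round(r[0],1),np.round(r[1],1),round(r[2],1),'z med',np.round(np.median(A[:,2]),1),'pitch slope',np.round(k[0],3),'x',np.round(np.percentile(A[:,0],[2,98]),1),'y',np.round(np.percentile(A[:,1],[2,98]),1))
    return c,P
def rk(): 
    "TCP in rack (bay) axes, mm"
    p=np.array(robot.get_obs()['position'])*1000-[625,-87.6,121]; a=-np.arctan(.038); print('TCP rel bay',np.round([p[0]*np.cos(a)+p[1]*np.sin(a),-p[0]*np.sin(a)+p[1]*np.cos(a),p[2]],1))
E
python3 - <<'E'
from h import *
rep(); rk(); c,P=held('yellow'); held('yellow','scene'); held('yellow','top'); caddies('top')
E
```

```text
t 16.75 tcp [438.6 153.8 266.6] zdir [-0.002 -0.    -1.   ] ydir [ 0.042  0.999 -0.   ] F [-0.4 -0.2 -1.7] w 0.02810668574270372 gf 44.542084224522114
TCP rel bay [-195.4  234.2  145.6]
wrist 75 arm 73
  rect [45.6  0.5] [26.1 19.8] 88.3 z med -75.2 pitch slope -0.001 x [36.2 55.1] y [-12.3  13.6]
scene 128 arm 0
top 41 arm 17
top red arm 90 [473.  24.] [26.  69.8] 89.0 cup [494.7  40.7   6.6] cap 39 (array([438.6,  19. ]), array([19.8, 22.9]), 9.2)
   axis deg from cap->arm 8.3 len 34.7
top yellow arm few 0
top blue arm few 0
```

Yellow is held level and its arm top is 75 mm below the TCP, as expected. I'll lift it and carry it to just in front of the bay.

>>> send_rows(deltas="0 0 -37 0 0 0 0; 0 0 -38 0 0 0 0; -19 -39 0 0 0 0 0; -19 -39 0 0 0 0 0; -19 -39 0 0 0 0 0; -19 -39 0 0 0 0 0; -19 -39 0 0 0 0 0; 0 -39 0 0 0 0 0; 0 0 0 0 0 0 0")

```text
time: 18.08
position: [0.5247, -0.0863, 0.342]
tool_rot: [0.022, 1.0, -0.0, 0.0]
ft_force: [0.1, 0.4, -2.5]
grip_width: 0.0275
grip_force: 44.5
```

>>> send_rows(deltas="0 0 30 0 0 0 0; 0 0 30 0 0 0 0; 0 0 25 0 0 0 0; 0 0 15 0 0 0 0; 0 0 5 0 0 0 0; 0 0 0 0 0 0 0; 0 0 0 0 0 0 0; 0 0 0 0 0 0 0")

```text
time: 19.08
position: [0.5249, -0.0839, 0.238]
tool_rot: [0.02, 1.0, -0.0, 0.001]
ft_force: [-1.2, 0.6, -1.8]
grip_width: 0.0281
grip_force: 44.5
```

Run:
```python
from h import *
rep(); rk(); c,P=held('yellow'); save(c,'w8.png'); held('yellow','scene'); held('yellow','top')
```

```text
t 19.07 tcp [524.9 -83.9 238. ] zdir [ 0.002 -0.001 -1.   ] ydir [ 0.041  0.999 -0.001] F [-1.2  0.6 -1.8] w 0.02814986838859816 gf 44.54208064824343
TCP rel bay [-1.002e+02 -1.000e-01  1.170e+02]
wrist 25 arm 23
  rect [46.2  0.6] [26.1 19.3] 88.3 z med -75.1 pitch slope -0.042 x [36.5 55.7] y [-12.4  13.7]
scene 84 arm 1
top 87 arm 15
```

View pics/w8.png

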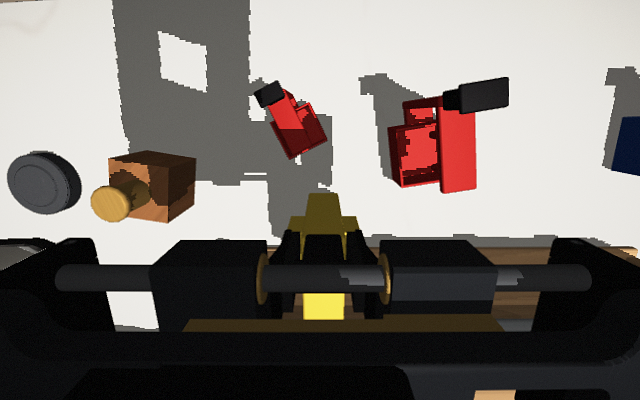

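The view shows yellow at (323,250), straight in the fingers in front of the bay; the small red look-alike and the red caddy are untouched. I'll move it over the rail and lower it.

>>> send_rows(deltas="0 0 3 0 0 0 0; -20 0 0 0 0 0 0; -20 0 0 0 0 0 0; -20 0 0 0 0 0 0; 0 0 0 0 0 0 0; 0 0 0 0 0 0 0; 0 0 0 0 0 0 0")

```text
time: 20.1
position: [0.5834, -0.086, 0.234]
tool_rot: [0.02, 1.0, 0.0, -0.001]
ft_force: [-0.6, -0.8, -1.4]
grip_width: 0.0278
grip_force: 44.5
```

Run:
```python
from h import *
rep(); rk(); c,P=held('yellow')
c=cam('scene'); p=proj(c,[[.62,-.088,.13]])[0].astype(int); save(c,'s8.png',[p[0]-50,p[1]-40,p[0]+50,p[1]+40],7)
```

```text
t 20.1 tcp [583.4 -86.  234. ] zdir [-0.002  0.    -1.   ] ydir [0.041 0.999 0.   ] F [-0.6 -0.8 -1.4] w 0.027763666451124103 gf 44.5421017985791
TCP rel bay [-41.7   0.  113. ]
wrist 28 arm 27
  rect [46.7  0.6] [28.3 13.4] 79.6 z med -75.8 pitch slope -0.112 x [37.5 53.3] y [-12.4  13.9]
```

View pics/s8.png

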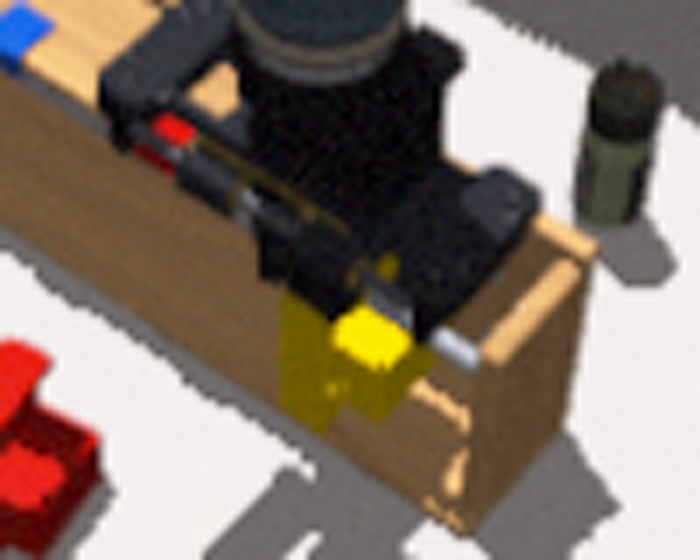

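The scene crop shows yellow in the bay at (350,350), its arm over the rail's end at (450,345). I'll lower it.

>>> send_rows(deltas="-1.5 0 8 0 0 0 0; 0 0 8 0 0 0 0; 0 0 6 0 0 0 0; 0 0 4 0 0 0 0; 0 0 2 0 0 0 0; 0 0 2 0 0 0 0; 0 0 0 0 0 0 0")

```text
time: 21.08
position: [0.5859, -0.0862, 0.2042]
tool_rot: [0.02, 1.0, -0.0, -0.0]
ft_force: [-0.5, 0.5, -1.7]
grip_width: 0.0278
grip_force: 44.5
```

>>> send_rows(deltas="0 0 1 0 0 0 0; 0 0 1 0 0 0 0; 0 0 0 0 0 0 0; 0 0 0 0 0 0 0")

```text
time: 21.58
position: [0.5858, -0.0862, 0.2025]
tool_rot: [0.02, 1.0, -0.0, -0.0]
ft_force: [-1.7, -0.6, 0.4]
grip_width: 0.0275
grip_force: 44.7
```

>>> send_rows(deltas="0 0 -3 0 0 0 0; 0 15 0 0 0 0 0; 0 25 0 0 0 0 0; 0 25 0 0 0 0 0; 0 25 0 0 0 0 0; 0 20 0 0 0 0 0; 0 0 0 0 0 0 0; 0 0 0 0 0 0 0")

```text
time: 22.58
position: [0.5905, 0.0234, 0.2052]
tool_rot: [0.02, 1.0, -0.0, 0.0]
ft_force: [0.7, 0.3, -0.4]
grip_width: 0.0279
grip_force: 44.5
```

Run:
```python
from h import *
rep(); rk(); c,P=held('yellow')
c=cam('scene'); p=proj(c,[[.62,.02,.13]])[0].astype(int); save(c,'s9.png',[p[0]-50,p[1]-40,p[0]+50,p[1]+40],7)
```

```text
t 22.57 tcp [590.5  23.4 205.2] zdir [ 0.    -0.001 -1.   ] ydir [ 0.04   0.999 -0.001] F [ 0.7  0.3 -0.4] w 0.027934206557292725 gf 44.54177660867572
TCP rel bay [-38.7 109.6  84.2]
wrist 0 arm 0
```

View pics/s9.png

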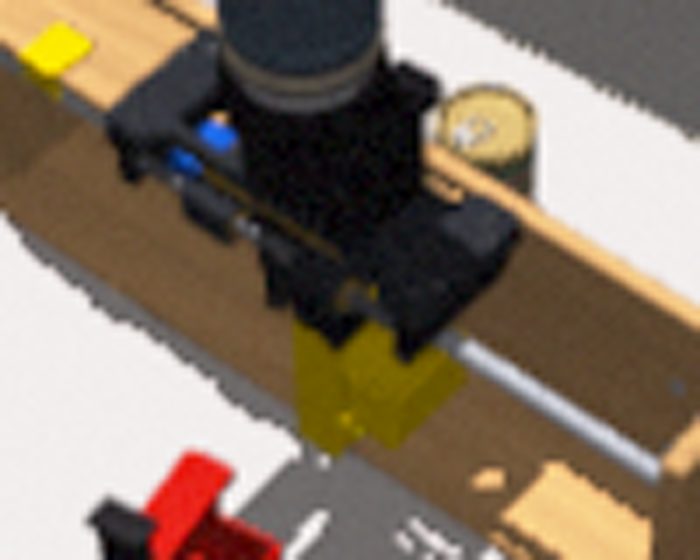

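Yellow slides freely under the ledge with no load. I'm on to its tab, and from here on I check by numbers only.

>>> send_rows(deltas="0.5 25 0 0 0 0 0; 0.5 25 0 0 0 0 0; 0.5 25 0 0 0 0 0; 0.5 25 0 0 0 0 0; 0 25 0 0 0 0 0; 0 25 0 0 0 0 0; 0 25 0 0 0 0 0; 0 20 0 0 0 0 0; 0 14 0 0 0 0 0; 0 0 0 0 0 0 0")

```text
time: 23.92
position: [0.5969, 0.2331, 0.2052]
tool_rot: [0.02, 1.0, -0.0, 0.0]
ft_force: [0.4, -0.8, -1.8]
grip_width: 0.0279
grip_force: 44.5
```

>>> send_rows(deltas="0 0 0 0 0 0 0; 0 0 0 0 0 0 0")

```text
time: 24.18
position: [0.5969, 0.2318, 0.2052]
tool_rot: [0.021, 1.0, -0.0, -0.0]
ft_force: [0.0, 0.3, -1.8]
grip_width: 0.0276
grip_force: 44.5
```

```bash
cat >> h.py <<'E'
def hung(col,n='scene',lo=-60):
    "coloured points of a hung caddy in bay axes"
    c=cam(n); a=-np.arctan(.038); M=np.array([[np.cos(a),np.sin(a),0],[-np.sin(a),np.cos(a),0],[0,0,1]])
    X=xyz(c); P=(X*1000-[625,-87.6,121])@M.T
    h=cv2.cvtColor(c['image'],cv2.COLOR_RGB2HSV).astype(int); H,S,V=h[...,0],h[...,1],h[...,2]
    cm={'red':((H<6)|(H>174)),'blue':(H>100)&(H<125),'yellow':(H>24)&(H<34)}[col]&(S>150)&(V>35)
    z=P[...,2]; near=(abs(P[...,0])<75)&(P[...,1]>-75)&(P[...,1]<400)
    A=P[cm&near&(z>-105)&(z<10)]; T=P[cm&near&(z>15)&(z<40)]
    out=[]
    for nm,Q in(('caddy',A),('tab',T)):
        if len(Q)>8: print(n,col,nm,len(Q),'y 3/50/97%',np.round(np.percentile(Q[:,1],[3,50,97]),1),'mid',round(np.percentile(Q[:,1],[3,97]).mean(),1),'x',np.round(np.percentile(Q[:,0],[3,97]),1),'z',np.round(np.percentile(Q[:,2],[3,97]),1))
        else: print(n,col,nm,'few',len(Q))
    return c,P
E
python3 - <<'E'
from h import *
rep(); rk(); held('yellow'); hung('yellow'); hung('yellow','top'); hung('yellow','wrist')
E
```

```text
t 24.18 tcp [596.9 231.8 205.2] zdir [-0. -0. -1.] ydir [ 0.041  0.999 -0.   ] F [ 0.   0.3 -1.8] w 0.02761565815190203 gf 44.54181798733771
TCP rel bay [-40.2 318.1  84.2]
wrist 67 arm 67
  rect [32.5  2. ] [24.7 14.3] 88.5 z med -55.0 pitch slope 0.006 x [26.1 39.5] y [-10.4  14.4]
scene yellow caddy 265 y 3/50/97% [285.5 312.  347.9] mid 316.7 x [-44.   36.8] z [-92.1  -8.7]
scene yellow tab few 1
top yellow caddy 257 y 3/50/97% [289.8 312.  347.7] mid 318.7 x [-49.   33.2] z [-94.2   1. ]
top yellow tab 16 y 3/50/97% [305.2 321.9 332.3] mid 318.8 x [-53.3 -10.4] z [18.9 35.5]
wrist yellow caddy 40 y 3/50/97% [293.2 322.  348.8] mid 321.0 x [-46.3 -21.7] z [-90.9   2.8]
wrist yellow tab 717 y 3/50/97% [308.6 319.8 331.7] mid 320.1 x [-12.7  -1. ] z [28.1 30.1]
```

>>> send_rows(deltas="0 1.4 0 0 0 0 0; 0 0 2 0 0 0 0; 0 0 1 0 0 0 0; 0 0 0 0 0 0 0; 0 0 0 0 0 0 0")

```text
time: 25.0
position: [0.5967, 0.2341, 0.2025]
tool_rot: [0.02, 1.0, -0.0, -0.0]
ft_force: [-0.9, 0.3, 1.4]
grip_width: 0.0275
grip_force: 44.7
```

>>> send_rows(deltas="0 0 0 0 0 0 0.4; 0 0 0 0 0 0 0.4; 0 0 0 0 0 0 0.7; 0 0 0 0 0 0 1; 0 0 0 0 0 0 1; 0 0 0 0 0 0 1; 0 0 -15 0 0 0 1; 0 0 -30 0 0 0 1; 0 0 -40 0 0 0 1; 0 0 -20 0 0 0 1")

```text
time: 26.25
position: [0.5979, 0.2342, 0.3111]
tool_rot: [0.02, 1.0, 0.001, 0.003]
ft_force: [0.3, -0.7, 0.7]
grip_width: 0.0866
grip_force: 0.0
```

>>> send_rows(deltas="50 0 0 0 0 0 1; 50 0 0 0 0 0 1; 25 0 0 0 0 0 1; 0 0 0 0 0 0 1; 0 0 0 0 0 0 1")

```text
time: 26.88
position: [0.4736, 0.2392, 0.3083]
tool_rot: [0.02, 1.0, 0.0, 0.002]
ft_force: [0.6, -0.2, 0.1]
grip_width: 0.0868
grip_force: 0.0
```

Run:
```python
from h import *
rep(); rk(); hung('yellow'); hung('yellow','top'); hung('yellow','wrist'); caddies(); caddies('top')
```

```text
t 26.88 tcp [473.6 239.2 308.3] zdir [ 0.003  0.001 -1.   ] ydir [0.04  0.999 0.001] F [ 0.6 -0.2  0.1] w 0.08679952099782931 gf 0.0
TCP rel bay [-163.7  320.8  187.3]
scene yellow caddy 263 y 3/50/97% [288.  315.5 350.8] mid 319.4 x [-40.2  39.3] z [-94.3   7.2]
scene yellow tab 53 y 3/50/97% [307.7 318.3 331.1] mid 319.4 x [-36.8  15.2] z [21.4 33.4]
top yellow caddy 90 y 3/50/97% [307.6 319.3 345.6] mid 326.6 x [-48.5  16.6] z [-93.5   2.8]
top yellow tab few 0
wrist yellow caddy 21 y 3/50/97% [295.6 325.1 349.6] mid 322.6 x [-46.5  35. ] z [-87.4   5.5]
wrist yellow tab few 0
wrist red arm 1477 [473.4  23.4] [74.6 28.8] 7.2 cup [488.9  23.1   3.8] cap 679 (array([440.1,  18.8]), array([18.1, 31.3]), 6.5)
   axis deg from cap->arm 8.0 len 33.7
wrist yellow arm few 0
wrist blue arm 1297 [475.8 280.5] [73.9 27.4] 0.2 cup [494.5 265.    3.9] cap 648 (array([441.9, 280.6]), array([17.6, 29.6]), 0.5)
   axis deg from cap->arm -0.2 len 33.9
top red arm 94 [471.6  23.9] [26.3 74.9] 88.7 cup [493.5  40.7   5.2] cap 40 (array([436.8,  18.1]), array([21.7, 17.2]), 86.9)
   axis deg from cap->arm 9.5 len 35.2
top yellow arm few 0
top blue arm 103 [471.9 281. ] [76.  26.2] 5.0 cup [489.6 268.3  21.1] cap 34 (array([439. , 280.9]), array([18.5, 20.8]), 6.9)
   axis deg from cap->arm 0.2 len 32.9
```

Yellow hangs centred at its tab (319.4 against 319.4). Next is blue.

>>> send_rows(deltas="33 40 0 0 0 0 1; 0 0 30 0 0 -2.5 1; 0 0 35 0 0 0 1; 0 0 30 0 0 0 1; 0 0 20 0 0 0 1; 0 0 10 0 0 0 1; 0 0 0 0 0 0 1; 0 0 0 0 0 0 1; 0 0 0 0 0 0 1")

```text
time: 28.25
position: [0.4412, 0.2805, 0.1831]
tool_rot: [-0.002, 1.0, 0.0, 0.001]
ft_force: [0.5, 0.3, 0.5]
grip_width: 0.087
grip_force: 0.0
```

Run:
```python
from h import *
rep(); c=cam('wrist'); P=xyz(c); m=(abs(P[...,2]-.142)<.006)&(abs(P[...,0]-.442)<.02)&(abs(P[...,1]-.281)<.025)
Q=P[m]*1000; print(len(Q),cv2.minAreaRect(Q[:,:2].astype(np.float32)),np.percentile(Q[:,2],90))
```

```text
t 28.25 tcp [441.2 280.5 183.1] zdir [ 0.002  0.001 -1.   ] ydir [-0.003  1.     0.001] F [0.5 0.3 0.5] w 0.08703649982665476 gf 0.0
526 ((434.9774169921875, 280.4632873535156), (29.574689865112305, 4.820210933685303), 89.91712951660156) 142.7128737814454
```

>>> send_rows(deltas="0 0 5.5 0 0 0 0; 0 0 0 0 0 0 0; 0 0 0 0 0 0 0; 0 0 0 0 0 0 0; 0 0 0 0 0 0 0; 0 0 0 0 0 0 0; 0 0 0 0 0 0 0; 0 0 0 0 0 0 0; 0 0 0 0 0 0 0", newtons=45)

```text
time: 29.42
position: [0.4407, 0.2804, 0.1768]
tool_rot: [-0.002, 1.0, 0.0, 0.0]
ft_force: [-0.0, 1.7, 0.0]
grip_width: 0.0278
grip_force: 44.6
```

>>> send_rows(deltas="0 0 -15 0 0 0 0; 0 0 -30 0 0 0 0; 0 0 -40 0 0 2.5 0; 0 0 -40 0 0 0 0; 0 0 -30 0 0 0 0; 0 0 -9 0 0 0 0; 0 0 0 0 0 0 0; 0 0 0 0 0 0 0; 0 0 0 0 0 0 0")

```text
time: 30.55
position: [0.4401, 0.2801, 0.3394]
tool_rot: [0.02, 1.0, -0.001, -0.001]
ft_force: [0.5, 0.2, -2.0]
grip_width: 0.028
grip_force: 44.5
```

Run:
```python
from h import *
rep(); rk(); held('blue'); caddies()
```

```text
t 30.55 tcp [440.1 280.1 339.4] zdir [-0.003 -0.001 -1.   ] ydir [ 0.041  0.999 -0.001] F [ 0.5  0.2 -2. ] w 0.028014410701224998 gf 44.500658344477415
TCP rel bay [-198.7  360.4  218.4]
wrist 1056 arm 1024
  rect [23.1 -0.1] [27.9 66.8] 89.9 z med -75.1 pitch slope -0.284 x [-1.9 55. ] y [-13.1  13.5]
wrist red arm 1113 [473.2  23.4] [74.5 28.1] 6.8 cup [490.6  22.    3.9] cap 485 (array([439.7,  18.7]), array([17.2, 31. ]), 7.1)
   axis deg from cap->arm 8.0 len 33.9
wrist yellow arm few 0
wrist blue arm few 0
```

>>> send_rows(deltas="-11 -40 0 0 0 0 0; -11 -40 0 0 0 0 0; -11 -40 0 0 0 0 0; -11 -40 0 0 0 0 0; -11 -40 0 0 0 0 0; -11 -40 0 0 0 0 0; -11 -40 0 0 0 0 0; -11 -40 0 0 0 0 0; -11 -40 0 0 0 0 0; 0 0 0 0 0 0 0")

```text
time: 31.9
position: [0.5261, -0.0864, 0.3404]
tool_rot: [0.022, 1.0, -0.001, 0.0]
ft_force: [-0.2, 1.2, -2.2]
grip_width: 0.0276
grip_force: 44.5
```

>>> send_rows(deltas="0 0 30 0 0 0 0; 0 0 30 0 0 0 0; 0 0 25 0 0 0 0; 0 0 15 0 0 0 0; 0 0 5 0 0 0 0; 0 0 0 0 0 0 0; 0 0 0 0 0 0 0; 0 0 0 0 0 0 0")

```text
time: 32.9
position: [0.5254, -0.0835, 0.2366]
tool_rot: [0.02, 1.0, -0.0, 0.001]
ft_force: [0.4, 1.2, -2.8]
grip_width: 0.028
grip_force: 44.5
```

Run:
```python
from h import *
rep(); rk(); c,P=held('blue'); v=(np.abs(P[...,1])<14)
held('blue','scene')
```

```text
t 32.9 tcp [525.4 -83.5 236.6] zdir [ 0.002 -0.001 -1.   ] ydir [ 0.04   0.999 -0.001] F [ 0.4  1.2 -2.8] w 0.028003587429649066 gf 44.501049388200045
TCP rel bay [-99.7   0.3 115.6]
wrist 1902 arm 1146
  rect [23.5  0.1] [27.9 66.6] 89.8 z med -74.8 pitch slope -0.056 x [-3.7 55.7] y [-13.2  13.6]
scene 269 arm 11
```

>>> send_rows(deltas="0 0 1.5 0 0 0 0; -20 0 0 0 0 0 0; -20 0 0 0 0 0 0; -20 0 0 0 0 0 0; 0 0 0 0 0 0 0; 0 0 0 0 0 0 0; 0 0 0 0 0 0 0")

```text
time: 33.88
position: [0.5839, -0.0856, 0.2341]
tool_rot: [0.02, 1.0, 0.0, -0.001]
ft_force: [-0.2, 0.1, -2.4]
grip_width: 0.0277
grip_force: 44.5
```

>>> send_rows(deltas="0 0 8 0 0 0 0; 0 0 8 0 0 0 0; 0 0 6 0 0 0 0; 0 0 5 0 0 0 0; 0 0 3 0 0 0 0; 0 0 0 0 0 0 0; 0 0 0 0 0 0 0")

```text
time: 34.75
position: [0.5852, -0.0859, 0.2045]
tool_rot: [0.02, 1.0, -0.0, 0.0]
ft_force: [-0.4, 0.5, -2.3]
grip_width: 0.0279
grip_force: 44.5
```

Run:
```python
from h import *
rep(); rk(); held('blue')
```

```text
t 34.75 tcp [585.2 -85.9 204.5] zdir [ 0.001 -0.    -1.   ] ydir [ 0.04   0.999 -0.   ] F [-0.4  0.5 -2.3] w 0.02787150109335768 gf 44.5014944113791
TCP rel bay [-39.9   0.2  83.5]
wrist 2807 arm 1193
  rect [23.2  0. ] [28. 67.] 89.7 z med -75.0 pitch slope -0.001 x [-3.9 55.4] y [-13.2  13.7]
```

>>> send_rows(deltas="0 0 -1 0 0 0 0; 0 15 0 0 0 0 0; 0 25 0 0 0 0 0; 0 25 0 0 0 0 0; 0.5 25 0 0 0 0 0; 0 25 0 0 0 0 0; 0 25 0 0 0 0 0; 0 25 0 0 0 0 0; 0 25 0 0 0 0 0; 0 20 0 0 0 0 0")

```text
time: 36.05
position: [0.5925, 0.126, 0.2053]
tool_rot: [0.02, 1.0, 0.0, -0.0]
ft_force: [0.7, -0.0, -2.1]
grip_width: 0.0276
grip_force: 44.5
```

>>> send_rows(deltas="0 9 0 0 0 0 0; 0 0 0 0 0 0 0; 0 0 0 0 0 0 0; 0 0 0 0 0 0 0")

```text
time: 36.55
position: [0.5934, 0.1322, 0.2052]
tool_rot: [0.021, 1.0, -0.0, -0.0]
ft_force: [-0.4, -0.6, -3.2]
grip_width: 0.0277
grip_force: 44.5
```

Run:
```python
from h import *
rep(); rk(); held('blue');hung('blue');hung('blue','top');hung('blue','wrist'); hung('yellow')
```

```text
t 36.55 tcp [593.4 132.2 205.2] zdir [-0. -0. -1.] ydir [ 0.042  0.999 -0.   ] F [-0.4 -0.6 -3.2] w 0.027716127297261476 gf 44.50097459368408
TCP rel bay [-39.9 218.4  84.2]
wrist 2254 arm 1163
  rect [18.   0.2] [44.7 27.6] 0.1 z med -55.3 pitch slope 0.628 x [-4.  39.4] y [-13.2  13.7]
scene blue caddy 308 y 3/50/97% [186.3 211.8 247.3] mid 216.8 x [-44.   36.6] z [-92.  -3.]
scene blue tab few 0
top blue caddy 215 y 3/50/97% [192.9 216.6 245.9] mid 219.4 x [-48.7  31.2] z [-93.7   2.3]
top blue tab 22 y 3/50/97% [198.3 214.9 235.8] mid 217.1 x [-54.1  -7.5] z [17.2 32.8]
wrist blue caddy 2105 y 3/50/97% [192.2 219.2 245.9] mid 219.1 x [-46.1 -21. ] z [-90.5   8.2]
wrist blue tab 1008 y 3/50/97% [207.9 220.2 232. ] mid 219.9 x [-14.8  -0.8] z [26.7 30.2]
scene yellow caddy 166 y 3/50/97% [288.4 314.2 349.5] mid 318.9 x [-40.6  23.3] z [-94.4   0.9]
scene yellow tab few 8
```

>>> send_rows(deltas="0 1.2 0 0 0 0 0; 0 0 2 0 0 0 0; 0 0 1 0 0 0 0; 0 0 0 0 0 0 0; 0 0 0 0 0 0 0")

```text
time: 37.42
position: [0.5931, 0.1343, 0.2024]
tool_rot: [0.02, 1.0, 0.0, -0.0]
ft_force: [-1.6, 0.3, 0.4]
grip_width: 0.0274
grip_force: 44.7
```

>>> send_rows(deltas="0 0 0 0 0 0 0.4; 0 0 0 0 0 0 0.4; 0 0 0 0 0 0 0.7; 0 0 0 0 0 0 1; 0 0 0 0 0 0 1; 0 0 0 0 0 0 1; 0 0 -15 0 0 0 1; 0 0 -30 0 0 0 1; 0 0 -40 0 0 0 1; 0 0 -20 0 0 0 1")

```text
time: 38.67
position: [0.5944, 0.1343, 0.3109]
tool_rot: [0.02, 1.0, 0.0, 0.003]
ft_force: [-0.1, 0.2, -0.2]
grip_width: 0.0872
grip_force: 0.0
```

>>> send_rows(deltas="50 -20 0 0 0 0 1; 50 -30 0 0 0 0 1; 25 -30 0 0 0 0 1; 0 0 0 0 0 0 1; 0 0 0 0 0 0 1; 0 0 0 0 0 0 1")

```text
time: 39.42
position: [0.4664, 0.0598, 0.3077]
tool_rot: [0.02, 1.0, 0.0, 0.001]
ft_force: [-0.1, -0.0, 0.2]
grip_width: 0.0868
grip_force: 0.0
```

Run:
```python
from h import *
rep(); rk(); hung('yellow'); hung('blue'); hung('blue','wrist'); caddies(); caddies('scene')
```

```text
t 39.42 tcp [466.4  59.8 307.7] zdir [ 0.002  0.    -1.   ] ydir [0.04  0.999 0.   ] F [-0.1 -0.   0.2] w 0.08679416107865967 gf 0.0
TCP rel bay [-164.1  141.2  186.7]
scene yellow caddy 11 y 3/50/97% [308.8 316.3 331. ] mid 319.9 x [-37.8 -31.1] z [-98.2 -71.3]
scene yellow tab few 0
scene blue caddy 85 y 3/50/97% [187.5 190.3 209. ] mid 198.3 x [-32.5  35.1] z [-95.5 -54.9]
scene blue tab 41 y 3/50/97% [209.4 219.7 230. ] mid 219.7 x [-13.2  11.9] z [25.1 31.6]
wrist blue caddy 918 y 3/50/97% [188.7 209.7 233.4] mid 211.1 x [-43.4  43.8] z [-93.1   4.4]
wrist blue tab few 2
wrist red arm 1083 [473.8  22.4] [74.1 27.6] 6.8 cup [491.2  37.7   3.6] cap 630 (array([440.3,  18.9]), array([18.2, 29. ]), 7.7)
   axis deg from cap->arm 6.0 len 33.7
wrist yellow arm few 0
wrist blue arm few 0
scene red arm 102 [478.9  21.1] [69.7 24.6] 7.2 cup [496.8  19.9   6.2] cap 34 (array([440.6,  15.8]), array([12.6, 25.7]), 12.6)
   axis deg from cap->arm 7.9 len 38.6
scene yellow arm few 0
scene blue arm few 0
```

>>> send_rows(deltas="24.5 -42 0 0 0 0 1; 0 0 30 0 0 -4.6 1; 0 0 35 0 0 -4.6 1; 0 0 30 0 0 0 1; 0 0 20 0 0 0 1; 0 0 10 0 0 0 1; 0 0 0 0 0 0 1; 0 0 0 0 0 0 1; 0 0 0 0 0 0 1")

```text
time: 40.8
position: [0.4395, 0.0183, 0.183]
tool_rot: [-0.06, 0.998, -0.0, 0.001]
ft_force: [0.4, 0.2, 0.1]
grip_width: 0.087
grip_force: 0.0
```

Run:
```python
from h import *
rep(); c=cam('wrist'); P=xyz(c); m=(abs(P[...,2]-.142)<.006)&(abs(P[...,0]-.440)<.02)&(abs(P[...,1]-.019)<.025)
Q=P[m]*1000; print(len(Q),cv2.minAreaRect(Q[:,:2].astype(np.float32)),np.percentile(Q[:,2],90))
```

```text
t 40.8 tcp [439.5  18.3 183. ] zdir [ 0.002 -0.    -1.   ] ydir [-0.12   0.993 -0.001] F [0.4 0.2 0.1] w 0.08703958467486317 gf 0.0
524 ((433.47265625, 17.316295623779297), (5.007133483886719, 30.120765686035156), 5.677401542663574) 142.74334852247227
```

>>> send_rows(deltas="0 0 5.5 0 0 0 0; 0 0 0 0 0 0 0; 0 0 0 0 0 0 0; 0 0 0 0 0 0 0; 0 0 0 0 0 0 0; 0 0 0 0 0 0 0; 0 0 0 0 0 0 0; 0 0 0 0 0 0 0; 0 0 0 0 0 0 0", newtons=45)

```text
time: 41.98
position: [0.4391, 0.0183, 0.1768]
tool_rot: [-0.06, 0.998, -0.0, 0.0]
ft_force: [-0.2, -1.0, 0.5]
grip_width: 0.028
grip_force: 44.7
```

>>> send_rows(deltas="0 0 -15 0 0 0 0; 0 0 -30 0 0 0 0; 0 0 -40 0 0 4.6 0; 0 0 -40 0 0 4.6 0; 0 0 -30 0 0 0 0; 0 0 -9 0 0 0 0; 0 0 0 0 0 0 0; 0 0 0 0 0 0 0; 0 0 0 0 0 0 0")

```text
time: 43.1
position: [0.4385, 0.0185, 0.3395]
tool_rot: [0.02, 1.0, 0.0, -0.001]
ft_force: [0.8, -0.1, -1.7]
grip_width: 0.0277
grip_force: 44.5
```

Run:
```python
from h import *
rep(); rk(); held('red'); hung('blue'); hung('yellow')
```

```text
t 43.1 tcp [438.5  18.5 339.5] zdir [-0.003  0.001 -1.   ] ydir [0.041 0.999 0.001] F [ 0.8 -0.1 -1.7] w 0.02769108529707851 gf 44.54298181459308
TCP rel bay [-190.4   98.9  218.5]
wrist 985 arm 980
  rect [23.   0.4] [27.5 65.6] 89.8 z med -74.7 pitch slope -0.55 x [10.  54.9] y [-12.7  13.7]
scene blue caddy few 2
scene blue tab 28 y 3/50/97% [209.  216.  229.6] mid 219.3 x [-11.9  13.5] z [23.8 33.5]
scene yellow caddy few 0
scene yellow tab few 0
```

>>> send_rows(deltas="-30 -33 0 0 0 0 0; -30 -33 0 0 0 0 0; -30 -33 0 0 0 0 0; 0 0 0 0 0 0 0; 0 0 30 0 0 0 0; 0 0 30 0 0 0 0; 0 0 25 0 0 0 0; 0 0 15 0 0 0 0; 0 0 5 0 0 0 0; 0 0 0 0 0 0 0")

```text
time: 44.5
position: [0.5252, -0.0841, 0.236]
tool_rot: [0.02, 1.0, -0.0, 0.0]
ft_force: [-0.4, 0.1, -0.6]
grip_width: 0.0277
grip_force: 44.5
```

>>> send_rows(deltas="0 0 0 0 0 0 0; 0 0 0 0 0 0 0")

```text
time: 44.75
position: [0.5254, -0.0843, 0.2365]
tool_rot: [0.02, 1.0, -0.0, 0.001]
ft_force: [0.6, 0.8, -0.6]
grip_width: 0.0277
grip_force: 44.5
```

Run:
```python
from h import *
rep(); rk(); held('red'); hung('blue'); hung('yellow')
```

```text
t 44.75 tcp [525.4 -84.3 236.5] zdir [ 0.002 -0.001 -1.   ] ydir [ 0.04   0.999 -0.001] F [ 0.6  0.8 -0.6] w 0.02770925217708734 gf 44.54334751702845
TCP rel bay [-99.7  -0.5 115.5]
wrist 993 arm 986
  rect [23.7  0.2] [27.6 65.2] 89.8 z med -74.2 pitch slope -0.102 x [37.1 55.5] y [-13.   13.6]
scene blue caddy 171 y 3/50/97% [205.5 216.9 250.9] mid 228.2 x [-40.8  37.7] z [-92.2   8. ]
scene blue tab 21 y 3/50/97% [207.7 214.  228.3] mid 218.0 x [-38.   -5.9] z [15.5 35.4]
scene yellow caddy 215 y 3/50/97% [289.  314.7 350.7] mid 319.9 x [-40.9  36.2] z [-93.1   5.9]
scene yellow tab few 2
```

>>> send_rows(deltas="0 0 1.5 0 0 0 0; -20 0 0 0 0 0 0; -20 0 0 0 0 0 0; -20 0 0 0 0 0 0; 0 0 0 0 0 0 0; 0 0 0 0 0 0 0; 0 0 0 0 0 0 0")

```text
time: 45.78
position: [0.5839, -0.0864, 0.2341]
tool_rot: [0.02, 1.0, 0.0, -0.001]
ft_force: [1.1, 0.4, -0.9]
grip_width: 0.028
grip_force: 44.5
```

>>> send_rows(deltas="0 0 8 0 0 0 0; 0 0 8 0 0 0 0; 0 0 6 0 0 0 0; 0 0 5 0 0 0 0; 0 0 3 0 0 0 0; 0 0 0 0 0 0 0; 0 0 0 0 0 0 0")

```text
time: 46.65
position: [0.5851, -0.0866, 0.2044]
tool_rot: [0.02, 1.0, -0.0, 0.0]
ft_force: [0.4, -0.3, -1.2]
grip_width: 0.0276
grip_force: 44.5
```

Run:
```python
from h import *
rep(); rk(); held('red')
```

```text
t 46.65 tcp [585.1 -86.6 204.4] zdir [ 0. -0. -1.] ydir [ 0.04   0.999 -0.   ] F [ 0.4 -0.3 -1.2] w 0.027566193522486272 gf 44.5435137860477
TCP rel bay [-39.9  -0.5  83.4]
wrist 998 arm 991
  rect [23.5  0.2] [27.6 65.9] 89.9 z med -74.6 pitch slope -0.039 x [37.  55.2] y [-13.   13.7]
```

Slide 120 mm to the red tab.

>>> send_rows(deltas="0 0 -1 0 0 0 0; 0 15 0 0 0 0 0; 0 25 0 0 0 0 0; 0 25 0 0 0 0 0; 0.3 25 0 0 0 0 0; 0 20 0 0 0 0 0; 0 10.5 0 0 0 0 0; 0 0 0 0 0 0 0; 0 0 0 0 0 0 0; 0 0 0 0 0 0 0")

```text
time: 47.95
position: [0.5896, 0.033, 0.2052]
tool_rot: [0.021, 1.0, -0.0, -0.0]
ft_force: [-0.0, 0.1, -0.8]
grip_width: 0.0277
grip_force: 44.5
```

Run:
```python
from h import *
rep(); rk(); held('red');hung('red');hung('red','top');hung('red','wrist'); hung('blue'); hung('yellow')
```

```text
t 47.95 tcp [589.6  33.  205.2] zdir [-0. -0. -1.] ydir [ 0.042  0.999 -0.   ] F [-0.   0.1 -0.8] w 0.027745623223311526 gf 44.543206952512264
TCP rel bay [-40.  119.2  84.2]
wrist 857 arm 856
  rect [19.3 -0.2] [43.1 25.9] 2.6 z med -55.0 pitch slope 0.089 x [25.8 39.9] y [-12.   12.8]
scene red caddy 294 y 3/50/97% [ 86.8 111.7 143.3] mid 115.0 x [-43.6  33.4] z [-92.6  -4.5]
scene red tab few 0
top red caddy 235 y 3/50/97% [ 93.5 122.4 147.8] mid 120.7 x [-47.8  27.3] z [-93.8   7.3]
top red tab 29 y 3/50/97% [ 98.6 123.  142.3] mid 120.5 x [-55.4  -6. ] z [15.8 33.7]
wrist red caddy 2029 y 3/50/97% [ 92.7 119.9 146.3] mid 119.5 x [-45.3 -20.4] z [-90.2   7.6]
wrist red tab 1066 y 3/50/97% [107.9 119.7 132.1] mid 120.0 x [-15.2  -0.4] z [26.1 30.2]
scene blue caddy 226 y 3/50/97% [189.  215.5 249.2] mid 219.1 x [-41.   27.9] z [-94.9   3.2]
scene blue tab 17 y 3/50/97% [169.  225.8 230.7] mid 199.8 x [-43.   15.5] z [16.4 32.6]
scene yellow caddy 219 y 3/50/97% [288.6 314.1 350.1] mid 319.4 x [-41.2  29.4] z [-92.7   6.7]
scene yellow tab 61 y 3/50/97% [307.8 316.6 333.2] mid 320.5 x [-36.6  15.2] z [16.5 34.1]
```

>>> send_rows(deltas="0 0.6 0 0 0 0 0; 0 0 2 0 0 0 0; 0 0 1 0 0 0 0; 0 0 0 0 0 0 0; 0 0 0 0 0 0 0")

```text
time: 48.88
position: [0.5894, 0.0345, 0.2023]
tool_rot: [0.02, 1.0, 0.0, -0.0]
ft_force: [-0.3, 0.5, -0.2]
grip_width: 0.0275
grip_force: 44.6
```

>>> send_rows(deltas="0 0 0 0 0 0 0.4; 0 0 0 0 0 0 0.4; 0 0 0 0 0 0 0.7; 0 0 0 0 0 0 1; 0 0 0 0 0 0 1; 0 0 0 0 0 0 1; 0 0 -15 0 0 0 1; 0 0 -30 0 0 0 1; 0 0 -40 0 0 0 1; 0 0 -20 0 0 0 1")

```text
time: 50.12
position: [0.5905, 0.0343, 0.3109]
tool_rot: [0.02, 1.0, -0.0, 0.003]
ft_force: [-0.2, -0.5, 1.1]
grip_width: 0.0869
grip_force: 0.0
```

>>> send_rows(deltas="20 -45 0 0 0 0 1; 20 -45 0 0 0 0 1; 20 -45 0 0 0 0 1; 10 -45 0 0 0 0 1; 0 -45 0 0 0 0 1; 0 -45 0 0 0 0 1; 0 -25 0 0 0 0 1; 0 0 0 0 0 0 1; 0 0 0 0 0 0 1")

```text
time: 51.25
position: [0.5075, -0.2561, 0.3072]
tool_rot: [0.02, 1.0, 0.001, -0.0]
ft_force: [-0.1, 0.6, -0.1]
grip_width: 0.0873
grip_force: 0.0
```

Run:
```python
from h import *
rep(); rk()
for n in ['scene','top']:
    for k in ['red','blue','yellow']: hung(k,n)
c=cam('wrist'); P=xyz(c); m=(abs(P[...,2]-.103)<.006)&(np.hypot(P[...,0]-.511,P[...,1]+.26)<.03); Q=P[m]*1000; print('pin',len(Q),np.percentile(Q[:,2],90),cv2.minEnclosingCircle(Q[:,:2].astype(np.float32)))
```

```text
t 51.25 tcp [ 507.5 -256.1  307.2] zdir [-0.001  0.001 -1.   ] ydir [0.04  0.999 0.001] F [-0.1  0.6 -0.1] w 0.08732407390144765 gf 0.0
TCP rel bay [-111.  -172.8  186.2]
scene red caddy 327 y 3/50/97% [ 88.5 113.6 144.3] mid 116.4 x [-40.9  40.4] z [-92.5   6.8]
scene red tab 45 y 3/50/97% [107.2 116.4 130.3] mid 118.7 x [-36.8   3.6] z [15.5 33.2]
scene blue caddy 303 y 3/50/97% [188.8 216.  249.8] mid 219.3 x [-40.1  39.8] z [-94.    6.8]
scene blue tab 42 y 3/50/97% [208.4 218.8 230.2] mid 219.3 x [-37.4   4.7] z [17.7 34.6]
scene yellow caddy 234 y 3/50/97% [288.9 316.3 349.8] mid 319.4 x [-39.9  39.5] z [-93.2   8. ]
scene yellow tab 27 y 3/50/97% [290.6 315.3 331.1] mid 310.8 x [-40.9  -6.2] z [16.2 33.3]
top red caddy few 0
top red tab few 0
top blue caddy few 0
top blue tab few 0
top yellow caddy 256 y 3/50/97% [291.2 311.5 348.8] mid 320.0 x [-46.9  42.7] z [-95.2   5.5]
top yellow tab 86 y 3/50/97% [308.9 319.4 331.8] mid 320.4 x [-52.   14.3] z [17.5 35.4]
pin 680 104.00518917011888 ((511.2688903808594, -259.88568115234375), 15.784984588623047)
```

All three hang at their tabs; I'll recheck red later. Now to fetch the pin.

>>> send_rows(deltas="-4 -3.6 30 0 0 0 1; 0 0 40 0 0 0 1; 0 0 40 0 0 0 1; 0 0 30 0 0 0 1; 0 0 15 0 0 0 1; 0 0 8 0 0 0 1; 0 0 0 0 0 0 1; 0 0 0 0 0 0 1; 0 0 0 0 0 0 1")

```text
time: 52.72
position: [0.5119, -0.2616, 0.1452]
tool_rot: [0.02, 1.0, -0.001, 0.001]
ft_force: [-0.0, -0.3, -0.1]
grip_width: 0.0872
grip_force: 0.0
```

Run:
```python
from h import *
rep()
c=cam('wrist'); P=xyz(c); m=(abs(P[...,2]-.103)<.006)&(np.hypot(P[...,0]-.511,P[...,1]+.26)<.025); Q=P[m]*1000; print('pin',len(Q),np.percentile(Q[:,2],90),cv2.minEnclosingCircle(Q[:,:2].astype(np.float32)))
```

```text
t 52.73 tcp [ 511.9 -261.6  145.2] zdir [ 0.002 -0.001 -1.   ] ydir [ 0.04   0.999 -0.001] F [-0.  -0.3 -0.1] w 0.08724749082050035 gf 0.0
pin 1288 103.80524297724234 ((511.34674072265625, -259.6177062988281), 16.015308380126953)
```

>>> send_rows(deltas="0.7 2 5 0 0 0 1; 0 0 0 0 0 0 0; 0 0 0 0 0 0 0; 0 0 0 0 0 0 0; 0 0 0 0 0 0 0; 0 0 0 0 0 0 0; 0 0 0 0 0 0 0; 0 0 0 0 0 0 0; 0 0 0 0 0 0 0; 0 0 0 0 0 0 0", newtons=35)

```text
time: 54.02
position: [0.5109, -0.2593, 0.1393]
tool_rot: [0.02, 1.0, -0.0, 0.0]
ft_force: [-0.1, -0.8, -0.5]
grip_width: 0.028
grip_force: 33.9
```

>>> send_rows(deltas="0 0 -15 0 0 0 0; 0 0 -25 0 0 0 0; 0 0 -40 0 0 0 0; 0 0 -40 0 0 0 0; 0 0 -40 0 0 0 0; 0 0 -25 0 0 0 0; 0 0 -15 0 0 0 0; 0 0 0 0 0 0 0; 0 0 0 0 0 0 0")

```text
time: 55.15
position: [0.5103, -0.2588, 0.3381]
tool_rot: [0.02, 1.0, 0.001, -0.001]
ft_force: [-0.3, -0.2, -1.6]
grip_width: 0.0275
grip_force: 34.0
```

Run:
```python
from h import *
rep(); rk(); pin(cam('wrist'))
for k in ['red','blue','yellow']: hung(k)
```

```text
t 55.15 tcp [ 510.3 -258.8  338.1] zdir [-0.002  0.002 -1.   ] ydir [0.04  0.999 0.002] F [-0.3 -0.2 -1.6] w 0.02754529991687124 gf 33.96272632730998
TCP rel bay [-108.1 -175.5  217.1]
head top: n 1205 z95 [-36.  -34.9]
 circle ((0.02081599459052086, 0.4814568758010864), 15.844991683959961)
 rod n 169 median [  -3.7   -0.6 -112.9] zmin -128.8
scene red caddy 327 y 3/50/97% [ 88.8 113.6 144.6] mid 116.7 x [-41.1  40.6] z [-93.3   8.1]
scene red tab 59 y 3/50/97% [106.8 118.7 131.4] mid 119.1 x [-36.3  11.5] z [17.6 33.2]
scene blue caddy 300 y 3/50/97% [188.7 216.1 251. ] mid 219.8 x [-40.6  41. ] z [-94.5   7.5]
scene blue tab 52 y 3/50/97% [207.  217.6 230.1] mid 218.5 x [-37.1  12. ] z [16.6 33.6]
scene yellow caddy 206 y 3/50/97% [289.9 316.5 350.7] mid 320.3 x [-40.5  38.5] z [-93.1   7.8]
scene yellow tab 41 y 3/50/97% [308.1 318.6 330.6] mid 319.3 x [-37.9   6.5] z [18.4 33. ]
```

>>> send_rows(deltas="0 42 0 0 0 0 0; 0 42 0 0 0 0 0; 0 42 0 0 0 0 0; -10 42 0 0 0 0 0; -10 42 0 0 0 0 0; -10 42 0 0 0 0 0; 0 0 0 0 0 0 0; 0 0 0 0 0 0 0; 0 0 0 0 0 0 0")

```text
time: 56.48
position: [0.5509, -0.0097, 0.339]
tool_rot: [0.021, 1.0, -0.0, -0.0]
ft_force: [-0.3, -1.2, -1.2]
grip_width: 0.0276
grip_force: 34.1
```

Run:
```python
from h import *
rep(); rk(); c=cam('wrist'); pin(c)
for k in ['red','blue','yellow']:
    c,P=hung(k,'wrist')
b=c['image'].max(2)
for y0 in (120,220,320):
    m=(b<70)&(abs(P[...,0]+40)<14)&(abs(P[...,1]-y0)<30)&(abs(P[...,2]-47)<6); Q=P[m]
    if len(Q)>15: print('cap',y0,len(Q),cv2.minAreaRect(Q[:,:2].astype(np.float32)),np.median(Q[:,2]))
# eyelet: ledge-level colour patch
e=proj(c,[[.6523,-.0107,.148]])[0]; print('eyelet px',e); u,v=np.round(e).astype(int)
g=c['image'].sum(2); print(g[v-12:v+13:2,u-14:u+15:2])
```

```text
t 56.48 tcp [550.9  -9.7 339. ] zdir [-0.001 -0.    -1.   ] ydir [ 0.042  0.999 -0.   ] F [-0.3 -1.2 -1.2] w 0.02757215320415241 gf 34.061354760420386
TCP rel bay [-77.  75. 218.]
head top: n 1254 z95 [-36.4 -35.2]
 circle ((0.40039390325546265, 0.37325209379196167), 15.795363426208496)
 rod n 167 median [  -3.5   -0.8 -112.8] zmin -129.2
wrist red caddy 869 y 3/50/97% [ 91.2 109.7 149.4] mid 120.3 x [-43.2  22. ] z [-93.6   5.9]
wrist red tab 56 y 3/50/97% [125.6 129.6 132.3] mid 129.0 x [-15.4 -10. ] z [15.3 29.9]
wrist blue caddy 1695 y 3/50/97% [188.6 211.5 238.2] mid 213.4 x [-42.7  22. ] z [-93.6   5.6]
wrist blue tab 9 y 3/50/97% [209.7 210.3 210.7] mid 210.2 x [-36.7 -34.6] z [17.4 31.8]
wrist yellow caddy 297 y 3/50/97% [305.1 316.7 331.9] mid 318.5 x [-38.9 -11.5] z [-84.7   6. ]
wrist yellow tab 96 y 3/50/97% [307.8 311.8 316. ] mid 311.9 x [-13.1   0.3] z [27.9 30.2]
cap 120 398 ((-42.966285705566406, 121.0672378540039), (17.212005615234375, 28.718143463134766), 0.21652591228485107) 43.291470498052206
cap 220 521 ((-42.50566864013672, 220.32044982910156), (30.160436630249
[... 355 characters left out ...]
1 166]
 [ 94  90  98  90  93  88  91  96  98  95  87  90  82  91  83]
 [ 94 100  94  99  90  87  88  96  88  95  97  84  93  92  96]
 [ 96  98 101  88  95  99  92  97  96  94 100  93  93 102  92]
 [ 89  95  96  88 101  85  96  99  96  92  99  98  96  92 104]
 [101  91  94  89  90 101  96  84  91  88  93  95  93  93  94]
 [ 88  90  85  89 102  94 101  90  94  94  99  87  91  95  94]
 [ 94  92  88  95  90  97  88  92  81  84  94  91  91 101  90]
 [ 97  86  79  85  87  80  85  80  83  80  93  88  88  79  95]
 [ 84  83  80  81  79  86  86  93  87  81  91  94  86  81  83]
 [153 149 154 155 147 148 155 157 152 155 151 158 153 151 153]
 [150 151 151 141 160 147 142 151 151 160 158 154 154 148 148]]
```

Tab caps read 121.0, 220.3 and 319.7, parallel to the rail, so all the caddies are placed. Pin goes over the eyelet next.

>>> send_rows(deltas="-40 1 0 0 0 0 0; -40 1 0 0 0 0 0; -22 0.7 10 0 0 0 0; 0 0 19 0 0 0 0; 0 0 0 0 0 0 0; 0 0 0 0 0 0 0; 0 0 0 0 0 0 0; 0 0 0 0 0 0 0")

```text
time: 57.68
position: [0.6532, -0.0102, 0.3112]
tool_rot: [0.02, 1.0, -0.0, 0.001]
ft_force: [-0.7, 0.1, -0.9]
grip_width: 0.028
grip_force: 34.3
```

```bash
cat > eye.py <<'E'
from h import *
rep(); rk(); c=cam('wrist'); pin(c)
e=proj(c,[[.6525,-.0107,.148]])[0]; print('eyelet px',e); u,v=np.round(e).astype(int)
im=c['image'].astype(int); g=im.sum(2); print(g[v-18:v+19:2,u-20:u+21:2])
P=xyz(c)
h=cv2.cvtColor(c['image'],cv2.COLOR_RGB2HSV).astype(int)
print('H');print(h[v-18:v+19:3,u-20:u+21:3,0]);print('S');print(h[v-18:v+19:3,u-20:u+21:3,1]);
print('depth z');print(np.round(P[v-18:v+19:3,u-20:u+21:3,2]*1000).astype(int))
E
python3 eye.py
```

```text
t 57.67 tcp [653.2 -10.2 311.2] zdir [ 0.002 -0.    -1.   ] ydir [ 0.04   0.999 -0.   ] F [-0.7  0.1 -0.9] w 0.02798785015846365 gf 34.26132347877061
TCP rel bay [ 25.2  78.4 190.2]
head top: n 1210 z95 [-36.1 -35. ]
 circle ((0.2244613915681839, 0.3471173048019409), 15.654688835144043)
 rod n 170 median [  -3.2   -0.9 -112.7] zmin -128.5
eyelet px [321.82741883 201.66460477]
[[234 222 239 244 234 239 220 617 595 586 405 240 240 251 264 256 265 256
  252 260 265]
 [233 228 236 239 233 236 216 619 591 585 407 237 246 243 261 262 263 258
  266 258 266]
 [240 225 235 239 239 231 230 625 601 595 408 250 246 247 268 261 263 263
  256 264 257]
 [226 223 235 241 237 234 241 210 211 194 210 249 242 247 259 258 263 268
  257 260 262]
 [235 222 227 246 238 237 249 176 218 180 182 220 201 180 247 256 261 262
  253 258 261]
 [235 218 229 250 239 235 194 205 171 165 185 152 175 193 233 258 262 262
  254 262 263]
 [192 227 229 237 229 170 190 160 157 153 161 166 153 174 165 202 268 262
  257 261 266]
 [197 226 221 247 196 198 174 160 167 166 162 165 170 158 185 184 258 261
  256 262 261]
 [202 232
[... 2586 characters left out ...]
8 148 148 147 148 147 148 148 147 147 147 147 148]
 [148 146 147 147 148 147 147 148 147 148 148 148 147 148]
 [147 147 148 148 147 149 151 148 148 147 146 148 148 148]
 [147 146 148 147 148 149  12  13 149 148 147 146 146 147]
 [147 145 146 149 149  27  28  27  27 148 149 147 147 147]
 [147 148 147 149 142  41  42  41  41 144 149 147 148 148]
 [146 147 148 148 144  56  54  54  54 146 148 147 147 147]
 [148 147 147 149 147 145 140 140 145 149 150 149 147 147]
 [147 147 147 147 147 149 183 183 149 148 148 147 147 147]
 [148 146 147 148 148 189 190 191 185 148 147 147 148 146]
 [ 99 147 148 147 147 194 197 197 193 147 147 149 148 148]
 [107 147 148 147 147 203 203 205 200 147 147 147 147 146]]
```

```bash
cat > eye.py <<'E'
from h import *
rep(); c=cam('wrist'); P=xyz(c); pin(c)
h=cv2.cvtColor(c['image'],cv2.COLOR_RGB2HSV).astype(int)
X=P*1000; near=(np.hypot(X[...,0]-652.5,X[...,1]+10.7)<13)&(abs(X[...,2]-148)<5)
m=near&(h[...,1]>134)
Q=X[m][:,:2]; from scipy.optimize import least_squares
f=least_squares(lambda p:np.hypot(Q[:,0]-p[0],Q[:,1]-p[1])-p[2],[652,-11,9],loss='soft_l1'); print('rim',len(Q),np.round(f.x,2),'enc',cv2.minEnclosingCircle(Q.astype(np.float32)))
# hole: pixels seeing well below ledge
p=np.argwhere((np.hypot(X[...,0]-652.5,X[...,1]+10.7)<1e3)&(X[...,2]<100)&(h[...,1]>90)); e=proj(c,[[.6525,-.0107,.148]])[0]
p=p[(abs(p[:,0]-e[1])<16)&(abs(p[:,1]-e[0])<16)]; print('hole px n',len(p),'cols',np.percentile(p[:,1],[2,98]),'rows',np.percentile(p[:,0],[2,98]),'expect',e)
# rod by colour, per height bins: y and front x
o=np.array(robot.get_obs()['position'])*1000
m=(h[...,1]<60)&(np.hypot(X[...,0]-o[0],X[...,1]-o[1])<14)&(X[...,2]>o[2]-136)&(X[...,2]<o[2]-78)
R_=X[m]
for z in range(-135,-78,10):
    B=R_[abs(R_[:,2]-o[2]-z)<5]
    if len(B)>10: print(' rod z',z,len(B),'y',np.round(np.percentile(B[:,1],[5,95]),1),np.round(np.percentile(B[:,1],[5,95]).mean(),1),'x front',np.round(np.percentile(B[:,0],10),1))
E
python3 eye.py
```

```text
t 57.73 tcp [653.2 -10.1 311. ] zdir [ 0.001 -0.    -1.   ] ydir [ 0.04   0.999 -0.   ] F [ 0.9  0.1 -1.1] w 0.027845464452772445 gf 34.261392247498286
head top: n 1207 z95 [-36.1 -35. ]
 circle ((0.23422786593437195, 0.37211933732032776), 15.620942115783691)
 rod n 170 median [  -3.3   -0.8 -112.7] zmin -128.5
rim 182 [653.47 -10.84   9.42] enc ((653.75537109375, -10.970362663269043), 11.566826820373535)
hole px n 130 cols [315. 328.] rows [196. 206.] expect [321.78371306 201.81393816]
 rod z -125 37 y [-14.9  -7.2] -11.1 x front 649.2
 rod z -115 54 y [-14.7  -6.6] -10.7 x front 649.2
 rod z -105 52 y [-14.5  -7.1] -10.8 x front 649.2
 rod z -95 11 y [-14.1  -9.1] -11.6 x front 649.0
```

>>> send_rows(deltas="0.4 -0.3 10 0 0 0 0; 0 0 10 0 0 0 0; 0 0 6 0 0 0 0; 0 0 5 0 0 0 0; 0 0 5 0 0 0 0; 0 0 4 0 0 0 0; 0 0 0 0 0 0 0; 0 0 0 0 0 0 0")

```text
time: 58.78
position: [0.6528, -0.0104, 0.2704]
tool_rot: [0.02, 1.0, -0.0, 0.0]
ft_force: [0.1, -0.8, -1.3]
grip_width: 0.0278
grip_force: 34.3
```

Run:
```python
from h import *
rep(); pin(cam('wrist'))
```

```text
t 58.77 tcp [652.8 -10.4 270.4] zdir [ 0. -0. -1.] ydir [ 0.04   0.999 -0.   ] F [ 0.1 -0.8 -1.3] w 0.02777503727144005 gf 34.2615413909765
head top: n 1221 z95 [-36.4 -35.2]
 circle ((0.0936327576637268, -0.041666898876428604), 15.79803466796875)
 rod n 752 median [  -3.6    0.2 -122.6] zmin -133.5
```

>>> send_rows(deltas="0 0 8 0 0 0 0; 0 0 8 0 0 0 0; 0 0 8 0 0 0 0; 0 0 8 0 0 0 0; 0 0 6 0 0 0 0; 0 0 4 0 0 0 0; 0 0 2 0 0 0 0; 0 0 0 0 0 0 0; 0 0 0 0 0 0 0")

```text
time: 59.95
position: [0.6528, -0.0104, 0.2266]
tool_rot: [0.02, 1.0, -0.0, 0.0]
ft_force: [0.5, 0.4, -1.0]
grip_width: 0.0277
grip_force: 34.3
```

Run:
```python
from h import *
rep(); pin(cam('wrist'))
```

```text
t 59.95 tcp [652.8 -10.4 226.6] zdir [ 0.001 -0.    -1.   ] ydir [ 0.04   0.999 -0.   ] F [ 0.5  0.4 -1. ] w 0.027677492323980292 gf 34.2614577396519
head top: n 1269 z95 [-36.3 -35.2]
 circle ((0.2110459953546524, -0.1371314525604248), 15.961987495422363)
```

Top at 191.4 against 190 seated, so I'll go down until it touches.

>>> send_rows(deltas="0 0 1 0 0 0 0; 0 0 0.7 0 0 0 0; 0 0 0 0 0 0 0; 0 0 0 0 0 0 0")

```text
time: 60.5
position: [0.653, -0.0105, 0.2252]
tool_rot: [0.02, 1.0, -0.0, 0.001]
ft_force: [-1.0, 0.2, 3.5]
grip_width: 0.0278
grip_force: 34.3
```

>>> send_rows(deltas="0 0 0 0 0 0 0.5; 0 0 0 0 0 0 0.5; 0 0 0 0 0 0 0.7; 0 0 0 0 0 0 1; 0 0 0 0 0 0 1; 0 0 0 0 0 0 1; 0 0 -20 0 0 0 1; 0 0 -40 0 0 0 1; 0 0 -40 0 0 0 1; 0 0 -20 0 0 0 1")

```text
time: 61.75
position: [0.6535, -0.0105, 0.3475]
tool_rot: [0.02, 1.0, -0.0, 0.002]
ft_force: [0.1, -0.5, -0.0]
grip_width: 0.0867
grip_force: 0.0
```

>>> send_rows(deltas="50 0 0 0 0 0 1; 50 0 0 0 0 0 1; 40 0 0 0 0 0 1; 20 0 0 0 0 0 1; 0 0 0 0 0 0 1; 0 0 0 0 0 0 1; 0 0 0 0 0 0 1")

```text
time: 62.62
position: [0.494, -0.0041, 0.3446]
tool_rot: [0.02, 1.0, -0.0, 0.0]
ft_force: [0.0, -0.1, -0.3]
grip_width: 0.0871
grip_force: 0.0
```

Run:
```python
from h import *
rep()
for n in ['scene','wrist']:
    c=cam(n); P=xyz(c)*1000; m=(P[...,2]>165)&(P[...,2]<215)&(np.hypot(P[...,0]-653,P[...,1]+11)<22); Q=P[m]
    if len(Q)>8: print(n,'pin',len(Q),'top',np.percentile(Q[:,2],[50,90]),cv2.minEnclosingCircle(Q[Q[:,2]>182][:,:2].astype(np.float32)))
for k in ['red','blue','yellow']: c,P=hung(k)
c,P=hung('red','wrist'); b=c['image'].max(2)
for y0 in (120,220,320):
    m=(b<70)&(abs(P[...,0]+40)<14)&(abs(P[...,1]-y0)<30)&(abs(P[...,2]-47)<8); Q=P[m]
    if len(Q)>15: print('cap',y0,len(Q),cv2.minAreaRect(Q[:,:2].astype(np.float32)),np.median(Q[:,2]))
for k,x in (('red',120),('blue',220)): hung(k,'wrist')
```

```text
t 62.62 tcp [494.   -4.1 344.6] zdir [ 0.001 -0.    -1.   ] ydir [ 0.04   0.999 -0.   ] F [ 0.  -0.1 -0.3] w 0.08705858033241863 gf 0.0
scene pin 59 top [188.16509517 191.42278552] ((656.2708740234375, -12.886266708374023), 15.307293891906738)
scene red caddy 273 y 3/50/97% [ 88.2 112.3 146.4] mid 117.3 x [-39.3  41.4] z [-94.3 -15.2]
scene red tab few 0
scene blue caddy 209 y 3/50/97% [189.5 214.8 248.7] mid 219.1 x [-40.8  39.9] z [-92.2   6.3]
scene blue tab few 1
scene yellow caddy 110 y 3/50/97% [294.6 313.8 334.4] mid 314.5 x [-40.6  11.6] z [-93.3 -13.5]
scene yellow tab few 0
wrist red caddy 863 y 3/50/97% [ 91.  115.6 149.4] mid 120.2 x [-43.3   8.5] z [-93.6  -3.2]
wrist red tab 574 y 3/50/97% [107.4 119.6 131.7] mid 119.6 x [-15.   13.2] z [22.2 30.2]
wrist red caddy 867 y 3/50/97% [ 90.6 115.6 149.3] mid 120.0 x [-43.4   8.4] z [-93.5  -3.4]
wrist red tab 572 y 3/50/97% [107.4 119.6 131.5] mid 119.5 x [-14.8  13.4] z [22.2 30.3]
wrist blue caddy 257 y 3/50/97% [218.6 226.2 232.7] mid 225.7 x [-43.2 -37.4] z [-91.3  -6.7]
wrist blue tab few 0
```

Pin is seated at the same height as at the start, with a contact force as it bottomed, and all the caddies are centred. Handing in.

```bash
python3 -c "from rig import robot; print(robot.hand_in())"
```

```text
the job is handed in; nothing more can be done
None
```

The job is handed in: by the camera measurements, the yellow, blue and red caddies hang within about 1 mm of their tabs, and the keeper pin, parked in the block meanwhile, is fully back in the eyelet (about 63 s of the 210 s used).

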